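# Mix the stain tin on the touch mixer

## Task

Somebody has parked a coffee mug on the sprung pad of the touch mixer: take it off and stand it on the round felt coaster. Then take the bottle-shaped tin of stain (the one with the sloping shoulder and narrow cap), press it, still held and upright, straight down on the middle of the pad until the pad is fully depressed, keep it down for two seconds, and afterwards stand it wholly on the free part of the plywood board, leaving the pad empty. Set both down without dropping or tipping them, and leave all the other tins, jars and mugs where they stand.

Things in the scene. Friction and masses are not known exactly. Their poses are not given: they have to be found in the camera images.
- mixer: touch mixer, fixed to the bench: a grey box 170 (along its x) by 130 mm (its y), top 93 mm above the bench, with a round black collar (diameter 96 mm, up to 105 mm) and the round rubber pad in its middle. Origin: centre of its underside, on the bench right below the pad; z up. Stands level.
- pad_top (a point): centre of the top face of the mixer's round, flat pad (diameter 72 mm); 122 mm above the bench when up. It moves with the pad.
- pad (a joint): how far the pad is pressed straight down, m: 0 up, 0.012 fully depressed (hard stop). Sprung with preload: it starts to move at about 6 N and is fully down at about 12 N, so the mug or the tin merely standing on it does not move it; it springs back up when let go.
- mug: small white mug, at the start upright on the pad: outside diameter 62 mm at the rim, 85 mm tall, walls 4 mm, mass about 0.22 kg, with one loop handle that sticks out to its own +y to 67 mm from the axis (between 14 and 75 mm above its underside). Origin: centre of its underside, z up.
- coaster: round flat grey felt coaster, fixed on the bench: diameter 110 mm, 6 mm thick. Origin: centre of its underside, z up.
- tin: bottle-shaped bare metal tin of stain, closed: straight round body of diameter 52 mm from 0 to 88 mm, sloping shoulder up to 102 mm, cap of diameter 26 mm up to 120 mm; mass 0.25 to 0.42 kg. Origin: centre of its underside, z up. At the start it stands on the rubber mat among the jar and two cans (any of the four places).
- mat: thin black rubber mat, 190 by 190 mm, 4 mm thick, fixed on the bench; tin, jar and two cans stand on it about 90 mm apart in a square. Origin: centre of its underside, z up.
- board: plywood board lying fixed on the bench, 240 (its x) by 130 mm (its y), 12 mm thick. The low pot stands on it somewhere along its x axis. Origin: centre of its underside, z up.
- pot: bystander: low flat-topped metal can on the plywood board, diameter 56 mm, 55 mm tall. Origin: centre of its underside.
- jar: bystander on the mat: metal jar with a screw lid, diameter 58 mm, 98 mm tall. Origin: centre of its underside.
- can_a: bystander on the mat: flat-topped metal can, diameter 62 mm, 66 mm tall. Origin: centre of its underside.
- can_b: bystander on the mat: flat-topped metal can, diameter 54 mm, 90 mm tall. Origin: centre of its underside.
- mug2: bystander: a second mug just like the first, standing on the bench beyond the coaster, about 107 mm from its centre. Origin: centre of its underside; handle towards its own +y.
- stand: fixed tall obstacle: round wooden block of diameter 64 mm, 90 mm tall, with turning chisels standing in it, handles up, to 310 mm above the bench. Origin: centre of its underside.
Mind the look-alikes: they are no part of the job. What is shaped like the tin but purple is not meant.

How it is judged:
On the way, in this order (a step that is already met when the one before it is completed fails the run):
1. the mug stands upright on the round felt coaster, let go (horizontal distance between mug and coaster below 0.027 m and angle between mug's own z axis and vertical below 0.1 rad and z of mug in the frame of coaster between 0.002 and 0.01 m and contact force between the fingers and mug below 0.1 N and linear speed of mug below 0.02 m/s), for 0.2 s.
2. the tin, held and upright, presses the pad fully down (10.5 mm or more of 12), within 15 mm of its middle, for 1.5 s (value of joint pad above 0.0105 m and contact force between tin and mixer above 4 N and contact force between the fingers and tin above 1 N and horizontal distance between tin and pad_top below 0.015 m and angle between tin's own z axis and vertical below 0.12 rad), for 1.5 s.
At the end, for the whole second after the job is handed in: Mug upright (0.1 rad) on the coaster, axis within 27 mm of its centre; tin upright (0.1 rad) on the plywood board, axis within 100 mm (board's x) and 45 mm (board's y) of the board's centre; pad up (under 2 mm down); both let go and at rest (all of step 1 and x of tin in the frame of board between -0.1 and 0.1 m and y of tin in the frame of board between -0.045 and 0.045 m and z of tin in the frame of board between 0.008 and 0.016 m and angle between tin's own z axis and vertical below 0.1 rad and contact force between the fingers and tin below 0.1 N and linear speed of tin below 0.02 m/s and value of joint pad below 0.002 m); the robot touches nothing.
It fails at once if one of the other tins, jars or mugs is moved by more than 15 mm or tipped by more than 0.3 rad (distance of any of jar, can_a, can_b, pot, mug2 from where it was at the start of the episode above 0.015 m or angle between any of jar, can_a, can_b, pot, mug2's own z axis and vertical above 0.3 rad).
It fails at once if the mug or the tin is tipped by more than 0.5 rad (angle between any of mug, tin's own z axis and vertical above 0.5 rad).
It fails at once if the mug or the tin is dropped or thrown (over 0.6 m/s while the fingers do not touch it) ((linear speed of mug above 0.6 m/s and contact force between the fingers and mug below 0.05 N) or (linear speed of tin above 0.6 m/s and contact force between the fingers and tin below 0.05 N)).
It also fails if it takes over 72 s, if anything falls off the work surface, if the arm or the gripper's body presses on something with over 40 N, if the wrist force passes 120 N, or if a joint passes its speed limit or range.

## Robot

A 6-joint arm with a two-finger parallel gripper is mounted at the origin on the work surface. World frame = base frame: x ahead of the robot, y to its left, z up, the work surface at z = 0. Lengths are in m, angles in rad, forces in N, time in s.
With the tool pointing down it reaches from about 0.4 to 0.825 m from the base axis. Payload 7 kg.
Tool frame: the origin (TCP) lies at the very end of the fingers, on their centre line; the grasp point (between the pads) lies 19 mm behind it; z points along the fingers, y is the direction in which the jaws open and shut (so a half turn about z gives the same grasp; the last joint's range is limited). The gripper opens to 85 mm and grips with 20 to 120 N. Pads are 22 mm wide; open, the fingers measure 114 mm over their backs; the gripper's body (76 mm by 85 mm) begins 54 mm behind the grasp point. The pads swing forward as they close: fully open they stand 13 mm farther back than shut.
Start: joints at [-0.847, 0.359, 0.012, 0, -1.224, -0.288], TCP at [0.285, -0.612, 0.231] pointing down, gripper open.
Joint ranges: [-3.07, 3.07], [-1.43, 2.12], [-1.02, 1.25], [-3.03, 1.67], [-3.05, -0], [-3.03, 3.03]. Speed limits (rad/s): [2.39, 2.39, 3.01, 3.14, 3.14, 3.14].

## Interface

Orientations are given as a unit quaternion [x, y, z, w].
In Python, from bench import monitor, eyes, ticket gives the robot as it stands. The module is installed in compiled form; this text tells all that it offers.
- The arm moves only by the shell command python3 -m creep 'ROWS'. ROWS is JSON, a list of rows, each an object of numbers: "tx", "ty", "tz": the shift along the world's x, y, z in mm; "wx", "wy", "wz": the turn, a rotation vector about the world's x, y, z in rad; "claw": the opening in per cent of the stroke, from 0 (shut) to 100 (fully open). A call has 1 to 10 rows; each row shifts and turns the pose as measured when the row begins; what a row does not reach is not made up. A row lasts 1/12 s, in which the tool goes at most 41.7 mm and 7.16 degrees, less where a joint would pass 70% of its speed; a pose out of reach is approached as far as the arm can. A call is refused whole if a number of a shift passes 41.7 or a number of a turn 0.125, either way. A call with a gripper value outside its range is refused whole. The fingers move at their own pace and stop on an object; the grip force is fixed at half the most. Time passes only in rows, so rows that do not move let the fingers close. It gives the time, the measured TCP pose, the force and the opening at its end, in the units of the state.
- monitor.get_obs(): the state, without advancing time (a new reading comes with each control period).
- eyes.camera(name): name is "scene" or "top"; returns a dict with "frame" (400x640x3 uint8, red, green, blue), "vertical_fov" (degrees; the focal length in pixels is half the picture's height over the tangent of half this angle, whatever the lens; pixels are square), "cx", "cy" (the principal point, pixels), "k1" (the pictures are not rectified: a ray, as slopes to the right and down, at radius r is drawn at 1 + k1 r^2 times it, then the intrinsics apply), "rvec" (rotation vector, rad) and "tvec" (3), from world to camera coordinates, as OpenCV has them. Camera axes: x right, y down, z forward; pixel columns grow to the right and rows downward; lengths in m; the calibration is good to about 2 mm. A picture is of the moment at which its call begins. There is no depth.
- ticket.job_done(): hands the job in, once; it reports no verdict.
The state is a dict: "time_s": time; "joint_pos": joint angles; "qd": joint speeds; "joint_torque": joint torques, N m; "tool_pos": TCP position; "tool_rot": TCP orientation; "ft_force": force on the tool from outside, world axes, zero at the start; "torque": the same for the moment, N m; "opening": finger opening in m.
Only numpy, scipy, OpenCV 4.12 (cv2) and the standard library are available. Lean on these libraries where they do the work, as an engineer would, in place of code of your own. Each camera call takes 0.05 s, during which the arm holds its last target.

## Working session

There is one attempt and no reset: what is moved stays moved. The work goes in short steps, Python scripts to look and compute and a shell command to move; the robot and the scene stay as the last step left them, time stands still between calls to the robot, and variables do not carry over. Pictures are saved under pics/ and viewed, and the job is handed in when it is done.

```bash
mkdir -p pics
cat > h.py <<'E'
import numpy as np, cv2
from bench import monitor, eyes, ticket
def K(c):
    f=200/np.tan(np.radians(c["vertical_fov"])/2); return f
def cal(c):
    return K(c),c["cx"],c["cy"],c["k1"],cv2.Rodrigues(np.array(c["rvec"],float))[0],np.array(c["tvec"],float)
def proj(c,P):
    f,cx,cy,k,R,t=cal(c); p=np.atleast_2d(P)@R.T+t; s=p[:,:2]/p[:,2:]; s=s*(1+k*(s**2).sum(1,keepdims=True)); return s*f+[cx,cy]
def ray(c,uv):
    f,cx,cy,k,R,t=cal(c); d=(np.array(uv,float)-[cx,cy])/f; s=d.copy()
    for _ in range(50): s=d/(1+k*(s**2).sum())
    return -R.T@t, R.T@np.array([s[0],s[1],1])
def onz(c,uv,z):
    o,d=ray(c,uv); return o+d*(z-o[2])/d[2]
E
python3 - <<'E'
from h import *
import pickle
print(monitor.get_obs())
for n in("scene","top"):
    c=eyes.camera(n); pickle.dump(c,open(n+".pkl","wb")); cv2.imwrite(f"pics/{n}0.png",c["frame"][:,:,::-1])
    print({k:v for k,v in c.items() if k!="frame"})
E
```

```text
{'time_s': 0.0, 'joint_pos': array([-8.46909419e-01,  3.59384105e-01,  1.10536903e-02, -3.55605652e-04,
       -1.22411549e+00, -2.88141864e-01]), 'qd': array([ 0.0001124 , -0.00021354, -0.00026461, -0.00114102,  0.00152456,
       -0.0011793 ]), 'joint_torque': array([-2.50962639e-04, -5.83329320e+01,  2.93421382e+01,  6.93641916e+00,
       -5.96478276e-03,  4.13653265e-05]), 'tool_pos': array([ 0.2847007 , -0.61147866,  0.23036226]), 'tool_rot': array([-2.16093733e-01,  9.76372260e-01,  8.02457051e-04, -2.53545731e-04]), 'ft_force': array([-0.3011927 , -0.48188133,  0.40117034]), 'torque': array([-0.00364132, -0.00277315,  0.04841725]), 'opening': 0.0853871713732018}
{'vertical_fov': 51.7190019347551, 'cx': 312.5008941716309, 'cy': 192.02125077380228, 'k1': -0.0924620847007693, 'rvec': array([ 2.23939714,  1.03836511, -0.38252914]), 'tvec': array([-0.30047998, -0.25082361,  1.31377744])}
{'vertical_fov': 56.695518236009626, 'cx': 317.1052187927473, 'cy': 199.4324241217734, 'k1': 0.0017503463805321252, 'rvec': array([ 2.12884168, -2.12928986,  0.20108584]), 'tvec': array([-0.02807485,  0.52084192,  0.81350469])}
```

View pics/scene0.png

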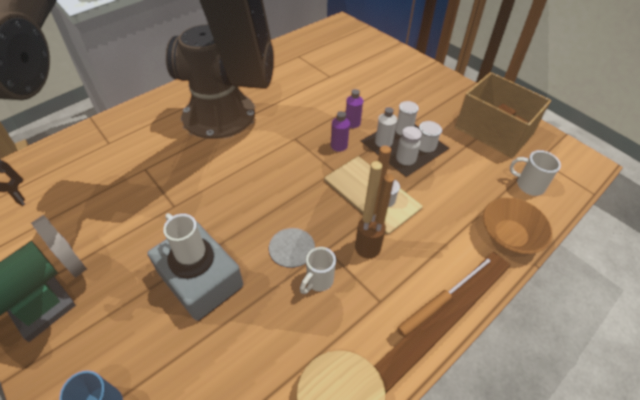

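View pics/top0.png

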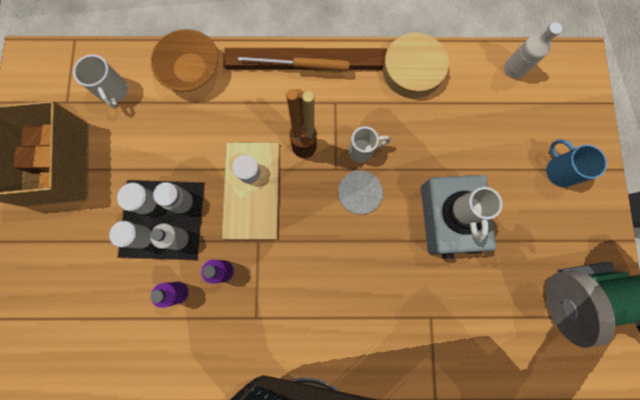

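Scene view: mug on the pad (183,238), coaster (292,247), mug2 (320,270), tin on the mat (387,127), board (372,195). Top view: mug (483,205), coaster (360,192), tin (162,238).
Possible look-alikes for the tin in the top view: two purple bottles (215,271) and (168,294), and a grey bottle off the mat at (530,55). The mugs besides ours: (365,143), (98,80), and the blue one (575,163). Next I'll crop in close to check the choice.

Run:
```python
from h import *
a=cv2.imread("pics/top0.png");b=cv2.imread("pics/scene0.png")
r=lambda im,x0,y0,w,h:cv2.resize(im[y0:y0+h,x0:x0+w],(400,300),interpolation=cv2.INTER_CUBIC)
v=np.vstack([np.hstack([r(a,100,165,160,120),r(a,400,165,120,90)]),np.hstack([r(b,320,85,140,105),r(b,130,200,120,90)])])
cv2.imwrite("pics/crop1.png",v)
v=np.vstack([np.hstack([r(a,210,130,160,120),r(a,320,120,120,90)]),np.hstack([r(b,310,140,120,90),r(b,250,210,120,90)])])
cv2.imwrite("pics/crop2.png",v)
```

```text
(no output)
```

View pics/crop1.png

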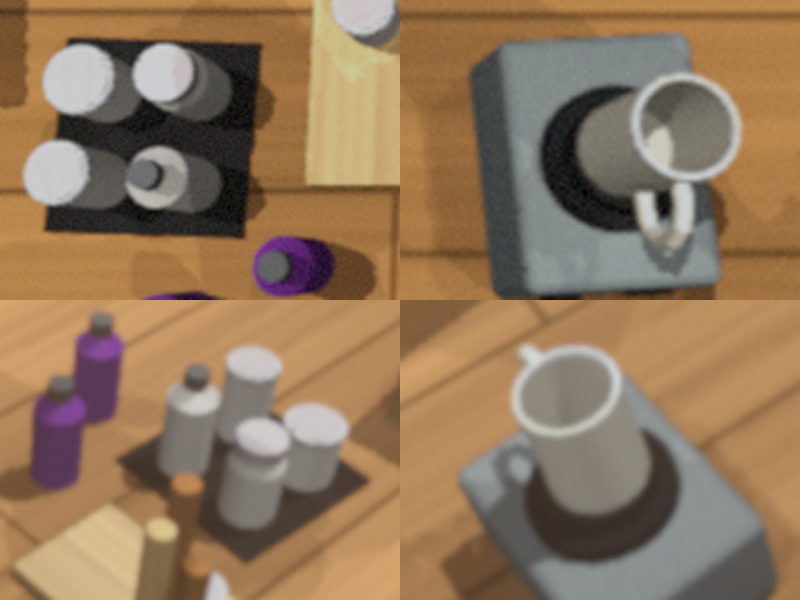

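View pics/crop2.png

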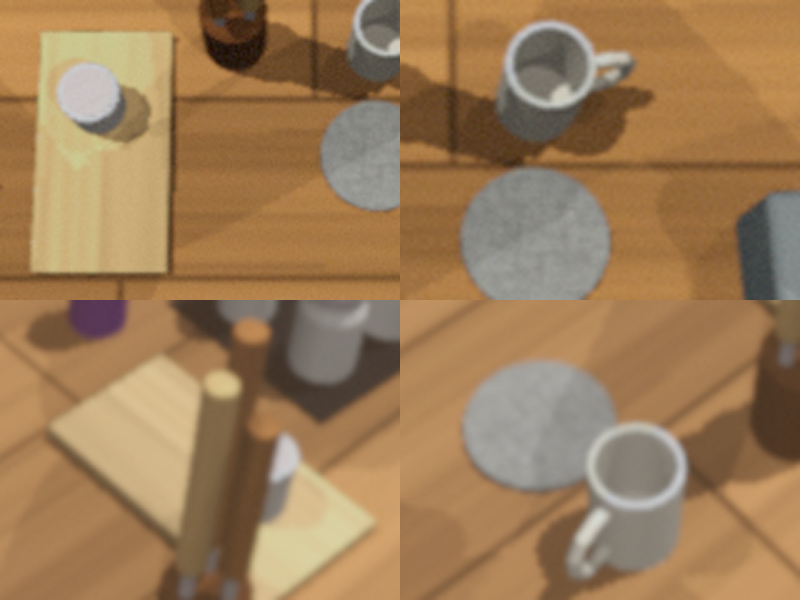

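Run:
```python
from h import *
import pickle
T=pickle.load(open("top.pkl","rb"));S=pickle.load(open("scene.pkl","rb"))
o,_=ray(T,(320,200));print("camT",o.round(3),"camS",ray(S,(320,200))[0].round(3))
P={"mugrim":((485.8,203.4),.207),"mughandle":((479.5,232.5),.180),"cap":((158,235),.120),"jar":((165.2,194.2),.098+.004),"c1":((132,197),.09),"c2":((122.8,233.8),.09),
"c1lo":((132,197),.07),"c2lo":((122.8,233.8),.07),
"coaster":((360.5,192),.006),"mug2rim":((365,140),.085),"mug2h":((385,140),.06),"pot":((246,168),.067),"purp":((209,271),.12),"stand":((303,146),.02)}
# board corners crop2 left scale2.5 off(210,130)
for n,p in dict(b1=(41,32),b2=(172,32),b3=(168,271),b4=(31,271)).items(): P[n]=((210+p[0]/2.5,130+p[1]/2.5),.012)
# mixer top corners, crop1 right
for n,p in dict(m1=(502,48),m2=(688,36),m3=(720,278),m4=(520,293)).items(): P[n]=((400+(p[0]-400)/3.3333,165+p[1]/3.3333),.093)
for n,(p,z) in P.items(): print(n,onz(T,p,z).round(4))
# scene
Q={"cap":((320+(196-0)/400*140,85+(375-300)/300*105),.124),"coaster":((250+(540-400)*.3,210+(425-300)*.3),.006),"mugrim":((130+(567-400)*.3,200+(388-300)*.3),.207),
"mug2rim":((250+(637-400)*.3,210+(463-300)*.3),.085)}
for n,(p,z) in Q.items(): print("S",n,p,onz(S,p,z).round(4))
# masks
for c,n,lo,hi in((T,"coaster",None,None),):
    hsv=cv2.cvtColor(c["frame"],cv2.COLOR_RGB2HSV)
    m=((hsv[...,1]<50)&(hsv[...,2]>90)).astype(np.uint8)
    for k in cv2.findContours(m,cv2.RETR_EXTERNAL,cv2.CHAIN_APPROX_NONE)[0]:
        if cv2.contourArea(k)>200: print(cv2.boundingRect(k),cv2.fitEllipse(k))
```

```text
camT [ 0.365 -0.023  0.894] camS [ 0.992 -0.45   0.832]
mugrim [ 0.484  -0.3454  0.207 ]
mughandle [ 0.4316 -0.3412  0.18  ]
cap [0.4321 0.3035 0.12  ]
jar [0.5223 0.3022 0.102 ]
c1 [0.5183 0.3795 0.09  ]
c2 [0.4374 0.3921 0.09  ]
c1lo [0.5221 0.3895 0.07  ]
c2lo [0.4391 0.4024 0.07  ]
coaster [ 0.547  -0.1347  0.006 ]
mug2rim [ 0.6524 -0.1377  0.085 ]
mug2h [ 0.6613 -0.1885  0.06  ]
pot [0.5908 0.1356 0.067 ]
purp [0.3585 0.1937 0.12  ]
stand [0.6597 0.0063 0.02  ]
b1 [0.6704 0.197  0.012 ]
b2 [0.6706 0.0668 0.012 ]
b3 [0.4333 0.0663 0.012 ]
b4 [0.4334 0.1962 0.012 ]
m1 [ 0.5579 -0.2804  0.093 ]
m2 [ 0.5662 -0.4055  0.093 ]
m3 [ 0.4055 -0.4128  0.093 ]
m4 [ 0.3959 -0.2829  0.093 ]
S cap (388.6, 111.25) [0.4391 0.2956 0.124 ]
S coaster (292.0, 247.5) [ 0.5514 -0.1374  0.006 ]
S mugrim (180.1, 226.4) [ 0.4863 -0.346   0.207 ]
S mug2rim (321.1, 258.9) [ 0.6553 -0.1383  0.085 ]
(569, 266, 46, 79) ((593.3893432617188, 304.13470458984375), (31.5909423828125, 77.03221893310547), 158.517333984375)
(109, 221, 68, 28) ((143.52008056640625, 234.87770080566406), (25.8922176361084, 76.9820251464
[... 159 characters left out ...]
8) ((463.3699951171875, 212.93838500976562), (71.14759826660156, 85.74818420410156), 170.93495178222656)
(339, 171, 44, 43) ((360.21820068359375, 191.9461212158203), (42.24709701538086, 43.47209930419922), 112.28944396972656)
(233, 155, 27, 28) ((246.0438995361328, 168.20050048828125), (24.265939712524414, 28.57893943786621), 141.6038818359375)
(349, 126, 41, 29) ((366.0598449707031, 140.01190185546875), (25.56145477294922, 37.59819030761719), 78.98136138916016)
(73, 55, 54, 52) ((99.45860290527344, 78.60541534423828), (33.60103225708008, 62.99647521972656), 131.2303466796875)
(0, 0, 640, 194) ((224.36468505859375, 166.75112915039062), (333.5174865722656, 895.1124267578125), 84.982177734375)
```

Run:
```python
from h import *
import pickle
T=pickle.load(open("top.pkl","rb"));S=pickle.load(open("scene.pkl","rb"))
a=cv2.imread("pics/top0.png");b=cv2.imread("pics/scene0.png")
for im,c in((a,T),(b,S)):
    for x,y,col in((.4318,.3015,(0,0,255)),(.436,.2985,(0,255,0))):
        for z,r in((.124,.013),(.092,.026),(.004,.026)):
            th=np.linspace(0,6.28,60); p=proj(c,np.c_[x+r*np.cos(th),y+r*np.sin(th),0*th+z])
            c.setdefault("d",[]).append((p,col))
def crop(im,c,x0,y0,w,h):
    v=cv2.resize(im[y0:y0+h,x0:x0+w],(400,400),interpolation=cv2.INTER_CUBIC);s=400/w
    for p,col in c["d"]: cv2.polylines(v,[((p-[x0,y0]+.5)*s).astype(int)],True,col,1)
    return v
cv2.imwrite("pics/crop3.png",np.hstack([crop(a,T,135,205,60,60),crop(b,S,360,100,60,60)]))
```

```text
(no output)
```

View pics/crop3.png

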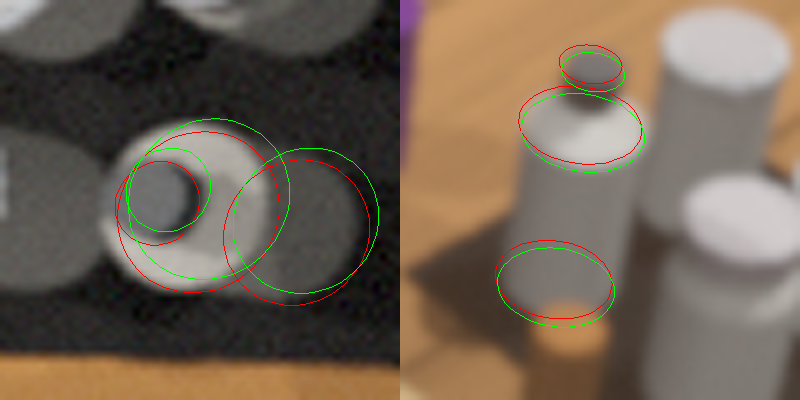

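The tin is the bare-metal bottle with a sloping shoulder on the mat, at top pixel (160,237), so at about (0.433, 0.303). The mug is at about (0.485, -0.3455), with its handle towards -x.

```bash
python3 -m creep '[{"tx":20,"ty":28,"tz":10,"wz":-0.05,"claw":100},{"tx":20,"ty":28,"tz":10,"wz":-0.05},{"tx":20,"ty":28,"tz":10,"wz":-0.05},{"tx":22,"ty":30,"wz":-0.05},{"tx":22,"ty":30,"wz":-0.05},{"tx":22,"ty":30,"wz":-0.05},{"tx":22,"ty":30,"wz":-0.05},{"tx":22,"ty":30,"wz":-0.05}]'
```

```text
invalid input at $[0]: expected keys tx, ty, tz, wx, wy, wz, claw
```

All keys are required in every row.

```bash
python3 -m creep '[{"tx":20,"ty":28,"tz":10,"wx":0,"wy":0,"wz":-0.05,"claw":100},{"tx":20,"ty":28,"tz":10,"wx":0,"wy":0,"wz":-0.05,"claw":100},{"tx":20,"ty":28,"tz":10,"wx":0,"wy":0,"wz":-0.05,"claw":100},{"tx":22,"ty":30,"tz":0,"wx":0,"wy":0,"wz":-0.05,"claw":100},{"tx":22,"ty":30,"tz":0,"wx":0,"wy":0,"wz":-0.05,"claw":100},{"tx":22,"ty":30,"tz":0,"wx":0,"wy":0,"wz":-0.05,"claw":100},{"tx":22,"ty":30,"tz":0,"wx":0,"wy":0,"wz":-0.05,"claw":100},{"tx":22,"ty":30,"tz":0,"wx":0,"wy":0,"wz":-0.05,"claw":100}]'
```

```text
time_s: 0.77
tool_pos: [0.4536, -0.3711, 0.2559]
tool_rot: [-0.004, 1.0, 0.005, -0.002]
ft_force: [0.7, 0.0, 0.2]
opening: 0.0854
```

```bash
python3 -m creep '[{"tx":16,"ty":13,"tz":0,"wx":0,"wy":0,"wz":0,"claw":100},{"tx":15,"ty":12,"tz":0,"wx":0,"wy":0,"wz":0,"claw":100},{"tx":0,"ty":0,"tz":0,"wx":0,"wy":0,"wz":0,"claw":100}]'
python3 - <<'E'
from h import *
for n in("scene","top"):
    c=eyes.camera(n)
    cv2.imwrite(f"pics/{n}1.png",c["frame"][:,:,::-1])
print(monitor.get_obs()["tool_pos"])
a=cv2.imread("pics/top1.png");b=cv2.imread("pics/scene1.png")
r=lambda im,x0,y0,w,h:cv2.resize(im[y0:y0+h,x0:x0+w],(400,300),interpolation=cv2.INTER_CUBIC)
cv2.imwrite("pics/crop4.png",np.hstack([r(a,400,165,120,90),r(b,110,165,140,105)]))
E
```

```text
time_s: 1.02
tool_pos: [0.4889, -0.3386, 0.2555]
tool_rot: [-0.005, 1.0, 0.006, -0.002]
ft_force: [0.7, -0.3, 0.1]
opening: 0.0857
[ 0.4870449  -0.34007676  0.2554292 ]
```

View pics/crop4.png

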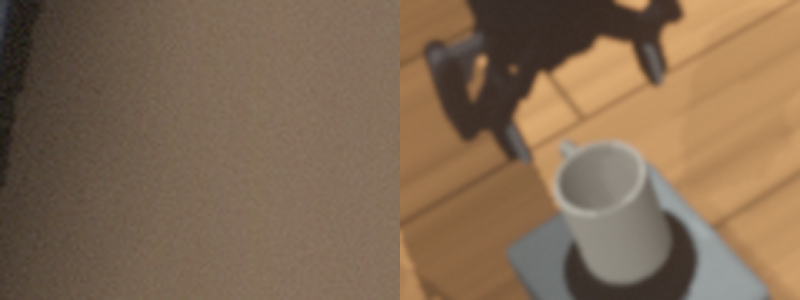

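The scene crop shows the fingers straddling the mug just above its rim; the arm blocks the top view. I'll correct y and go down.

```bash
python3 -m creep '[{"tx":-2,"ty":-6,"tz":0,"wx":0,"wy":0,"wz":0,"claw":100},{"tx":0,"ty":0,"tz":-15,"wx":0,"wy":0,"wz":0,"claw":100},{"tx":0,"ty":0,"tz":-15,"wx":0,"wy":0,"wz":0,"claw":100},{"tx":0,"ty":0,"tz":-15,"wx":0,"wy":0,"wz":0,"claw":100}]'
python3 - <<'E'
from h import *
c=eyes.camera("scene")
b=np.ascontiguousarray(c["frame"][:,:,::-1]);o=monitor.get_obs();print(o["tool_pos"],o["ft_force"])
x0,y0,s=110,150,5
v=cv2.resize(b[y0:y0+110,x0:x0+150],None,fx=s,fy=s,interpolation=cv2.INTER_CUBIC)
th=np.linspace(0,6.28,60); p=proj(c,np.c_[.485+.031*np.cos(th),-.3457+.031*np.sin(th),0*th+.207])
cv2.polylines(v,[((p-[x0,y0]+.5)*s).astype(int)],True,(0,0,255),1)
cv2.imwrite("pics/crop5.png",v)
E
```

```text
time_s: 1.45
tool_pos: [0.4839, -0.3505, 0.2125]
tool_rot: [-0.003, 1.0, 0.004, -0.0]
ft_force: [0.1, 0.5, 0.5]
opening: 0.0853
[ 0.48220315 -0.34963922  0.20883798] [-2.12452883  1.67210925 -4.32735217]
```

View pics/crop5.png

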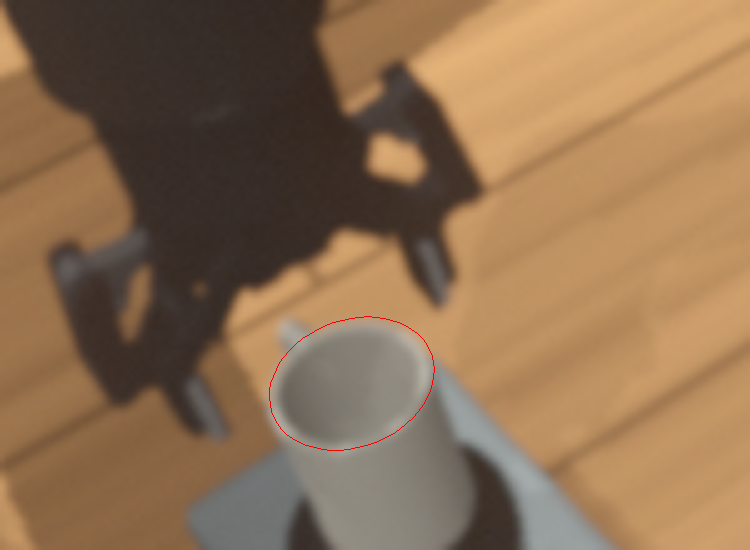

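```bash
python3 - <<'E'
from h import *
import pickle
S=pickle.load(open("scene.pkl","rb"))
for z in (.215,.222,.23): print(onz(S,(175.5,222.5),z).round(4))
E
python3 -m creep '[{"tx":3,"ty":3,"tz":0,"wx":0,"wy":0,"wz":0,"claw":100},{"tx":0,"ty":0,"tz":0,"wx":0,"wy":0,"wz":0,"claw":100},{"tx":0,"ty":0,"tz":0,"wx":0,"wy":0,"wz":0,"claw":100}]'
```

```text
[ 0.4791 -0.3496  0.215 ]
[ 0.4849 -0.3508  0.222 ]
[ 0.4916 -0.3521  0.23  ]
time_s: 1.75
tool_pos: [0.4829, -0.3489, 0.2085]
tool_rot: [-0.001, 1.0, 0.006, -0.004]
ft_force: [0.4, -0.2, 0.2]
opening: 0.0855
```

```bash
python3 -m creep '[{"tx":2,"ty":4,"tz":0,"wx":0,"wy":0,"wz":0,"claw":100},{"tx":0,"ty":0,"tz":-12,"wx":0,"wy":0,"wz":0,"claw":100},{"tx":0,"ty":0,"tz":-12,"wx":0,"wy":0,"wz":0,"claw":100},{"tx":0,"ty":0,"tz":-12,"wx":0,"wy":0,"wz":0,"claw":100},{"tx":0,"ty":0,"tz":-9,"wx":0,"wy":0,"wz":0,"claw":100},{"tx":0,"ty":0,"tz":0,"wx":0,"wy":0,"wz":0,"claw":100}]'
```

```text
time_s: 2.25
tool_pos: [0.487, -0.3455, 0.1647]
tool_rot: [-0.001, 1.0, 0.004, -0.0]
ft_force: [-1.4, -0.2, -0.5]
opening: 0.0854
```

```bash
python3 -m creep '[{"tx":0,"ty":0,"tz":0,"wx":0,"wy":0,"wz":0,"claw":0},{"tx":0,"ty":0,"tz":0,"wx":0,"wy":0,"wz":0,"claw":0},{"tx":0,"ty":0,"tz":0,"wx":0,"wy":0,"wz":0,"claw":0},{"tx":0,"ty":0,"tz":0,"wx":0,"wy":0,"wz":0,"claw":0},{"tx":0,"ty":0,"tz":0,"wx":0,"wy":0,"wz":0,"claw":0},{"tx":0,"ty":0,"tz":0,"wx":0,"wy":0,"wz":0,"claw":0}]'
```

```text
time_s: 2.75
tool_pos: [0.4875, -0.3454, 0.166]
tool_rot: [-0.001, 1.0, 0.004, 0.0]
ft_force: [0.3, -0.2, -1.9]
opening: 0.0598
```

```bash
python3 -m creep '[{"tx":0,"ty":0,"tz":6,"wx":0,"wy":0,"wz":0,"claw":0},{"tx":0,"ty":0,"tz":10,"wx":0,"wy":0,"wz":0,"claw":0},{"tx":0,"ty":0,"tz":12,"wx":0,"wy":0,"wz":0,"claw":0},{"tx":0,"ty":0,"tz":12,"wx":0,"wy":0,"wz":0,"claw":0},{"tx":0,"ty":0,"tz":0,"wx":0,"wy":0,"wz":0,"claw":0}]'
python3 - <<'E'
from h import *
c=eyes.camera("scene")
cv2.imwrite("pics/s6.png",c["frame"][:,:,::-1]);o=monitor.get_obs();print(o["tool_pos"],o["ft_force"],o["opening"])
E
```

```text
time_s: 3.17
tool_pos: [0.4869, -0.3452, 0.2093]
tool_rot: [-0.001, 1.0, 0.004, -0.0]
ft_force: [0.5, -0.7, -1.6]
opening: 0.0599
[ 0.48666037 -0.34487927  0.20820476] [-0.24485989  0.44669572 -1.78787141] 0.05992881741511169
```

View pics/s6.png

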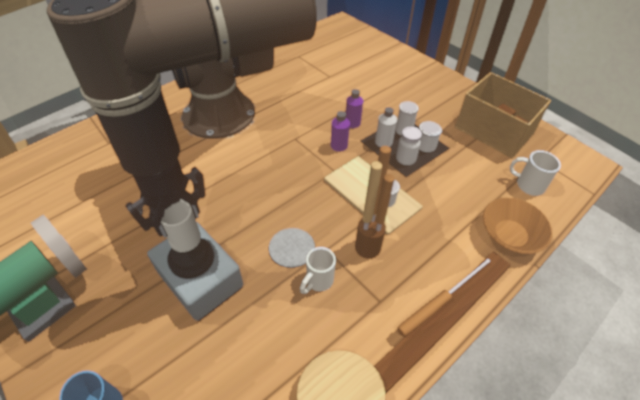

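Mug lifted at scene (178,222), opening 60 mm, upright. I'm carrying it over to the coaster.

```bash
python3 -m creep '[{"tx":5,"ty":15,"tz":0,"wx":0,"wy":0,"wz":0,"claw":0},{"tx":10,"ty":32,"tz":0,"wx":0,"wy":0,"wz":0,"claw":0},{"tx":10,"ty":35,"tz":0,"wx":0,"wy":0,"wz":0,"claw":0},{"tx":10,"ty":35,"tz":0,"wx":0,"wy":0,"wz":0,"claw":0},{"tx":10,"ty":35,"tz":0,"wx":0,"wy":0,"wz":0,"claw":0},{"tx":10,"ty":30,"tz":0,"wx":0,"wy":0,"wz":0,"claw":0},{"tx":6,"ty":20,"tz":0,"wx":0,"wy":0,"wz":0,"claw":0},{"tx":0,"ty":0,"tz":0,"wx":0,"wy":0,"wz":0,"claw":0}]'
```

```text
time_s: 3.88
tool_pos: [0.5467, -0.1353, 0.2054]
tool_rot: [0.002, 1.0, 0.006, -0.002]
ft_force: [-0.1, -1.0, -1.9]
opening: 0.0598
```

```bash
python3 -m creep '[{"tx":3,"ty":-1,"tz":-12,"wx":0,"wy":0,"wz":0,"claw":0},{"tx":0,"ty":0,"tz":-20,"wx":0,"wy":0,"wz":0,"claw":0},{"tx":0,"ty":0,"tz":-25,"wx":0,"wy":0,"wz":0,"claw":0},{"tx":0,"ty":0,"tz":-25,"wx":0,"wy":0,"wz":0,"claw":0},{"tx":0,"ty":0,"tz":-20,"wx":0,"wy":0,"wz":0,"claw":0},{"tx":0,"ty":0,"tz":-15,"wx":0,"wy":0,"wz":0,"claw":0},{"tx":0,"ty":0,"tz":-8,"wx":0,"wy":0,"wz":0,"claw":0},{"tx":0,"ty":0,"tz":0,"wx":0,"wy":0,"wz":0,"claw":0}]'
python3 - <<'E'
from h import *
for n in("scene","top"):
    c=eyes.camera(n)
    b=np.ascontiguousarray(c["frame"][:,:,::-1]);cv2.imwrite(f"pics/{n}7.png",b)
    if n=="scene":
        cv2.imwrite("pics/crop7.png",cv2.resize(b[170:320,220:420],(800,600),interpolation=cv2.INTER_CUBIC))
o=monitor.get_obs();print(o["tool_pos"],o["ft_force"],o["opening"])
E
```

```text
time_s: 4.55
tool_pos: [0.5487, -0.1345, 0.0746]
tool_rot: [0.0, 1.0, 0.006, -0.001]
ft_force: [1.1, 0.7, -1.9]
opening: 0.0598
[ 0.54996628 -0.1345204   0.07659742] [-0.1534702  -0.86697315 -2.83205629] 0.059672565849608214
```

View pics/crop7.png

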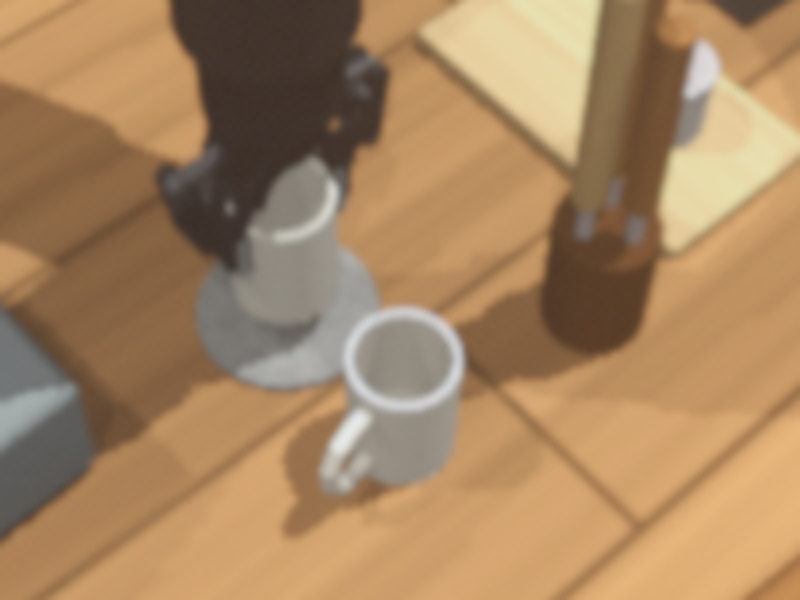

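The mug hovers upright over the coaster, mug axis at crop (288,260). I'll lower it about 25 mm until it touches.

```bash
python3 -m creep '[{"tx":0,"ty":0,"tz":-10,"wx":0,"wy":0,"wz":0,"claw":0},{"tx":0,"ty":0,"tz":-7,"wx":0,"wy":0,"wz":0,"claw":0},{"tx":0,"ty":0,"tz":-4,"wx":0,"wy":0,"wz":0,"claw":0},{"tx":0,"ty":0,"tz":0,"wx":0,"wy":0,"wz":0,"claw":0}]'
```

```text
time_s: 4.98
tool_pos: [0.5527, -0.1347, 0.0573]
tool_rot: [-0.0, 1.0, 0.006, 0.004]
ft_force: [-0.6, 0.0, -1.7]
opening: 0.0601
```

```bash
python3 -m creep '[{"tx":0,"ty":0,"tz":-2,"wx":0,"wy":0,"wz":0,"claw":0},{"tx":0,"ty":0,"tz":0,"wx":0,"wy":0,"wz":0,"claw":0}]'
```

```text
time_s: 5.15
tool_pos: [0.553, -0.1347, 0.0554]
tool_rot: [-0.0, 1.0, 0.006, 0.004]
ft_force: [-0.2, -0.3, -1.9]
opening: 0.0599
```

```bash
python3 -m creep '[{"tx":-3,"ty":-1,"tz":-2,"wx":0,"wy":0,"wz":0,"claw":0},{"tx":0,"ty":0,"tz":-2,"wx":0,"wy":0,"wz":0,"claw":0},{"tx":0,"ty":0,"tz":0,"wx":0,"wy":0,"wz":0,"claw":0}]'
```

```text
time_s: 5.4
tool_pos: [0.5501, -0.1357, 0.0517]
tool_rot: [-0.0, 1.0, 0.006, 0.005]
ft_force: [-0.3, 0.3, -1.9]
opening: 0.06
```

```bash
python3 -m creep '[{"tx":0,"ty":0,"tz":-2,"wx":0,"wy":0,"wz":0,"claw":0},{"tx":0,"ty":0,"tz":0,"wx":0,"wy":0,"wz":0,"claw":0}]'
```

```text
time_s: 5.57
tool_pos: [0.5504, -0.1358, 0.0499]
tool_rot: [-0.0, 1.0, 0.006, 0.005]
ft_force: [-0.1, 0.3, -2.5]
opening: 0.0597
```

```bash
python3 -m creep '[{"tx":0,"ty":0,"tz":-1.5,"wx":0,"wy":0,"wz":0,"claw":0},{"tx":0,"ty":0,"tz":0,"wx":0,"wy":0,"wz":0,"claw":0}]'
```

```text
time_s: 5.73
tool_pos: [0.5511, -0.1358, 0.0499]
tool_rot: [-0.001, 1.0, 0.005, 0.006]
ft_force: [0.2, -0.3, -2.1]
opening: 0.0599
```

```bash
python3 -m creep '[{"tx":0,"ty":0,"tz":-3,"wx":0,"wy":0,"wz":0,"claw":0},{"tx":0,"ty":0,"tz":0,"wx":0,"wy":0,"wz":0,"claw":0}]'
```

```text
time_s: 5.9
tool_pos: [0.5531, -0.1359, 0.0502]
tool_rot: [-0.002, 1.0, 0.005, 0.008]
ft_force: [0.3, -0.6, -2.9]
opening: 0.0596
```

Run:
```python
from h import *
o=monitor.get_obs()
for k in o: print(k,np.round(o[k],4))
c=eyes.camera("scene");b=np.ascontiguousarray(c["frame"][:,:,::-1])
cv2.imwrite("pics/s8.png",b)
cv2.imwrite("pics/crop8.png",cv2.resize(b[170:320,220:420],(800,600),interpolation=cv2.INTER_CUBIC))
```

```text
time_s 5.9
joint_pos [ 0.0967  0.3632 -0.4479 -0.0124 -0.7433 -1.6551]
qd [ 0.0023 -0.017   0.0144  0.0081 -0.0036 -0.0012]
joint_torque [ 7.49000e-02 -5.25522e+01  2.26276e+01  5.56820e+00 -9.95000e-02
  6.00000e-04]
tool_pos [ 0.5531 -0.1359  0.0502]
tool_rot [-0.0017  1.      0.005   0.0078]
ft_force [ 0.2522 -0.5555 -2.9003]
torque [-0.0187  0.0853  0.0113]
opening 0.0596
```

View pics/crop8.png

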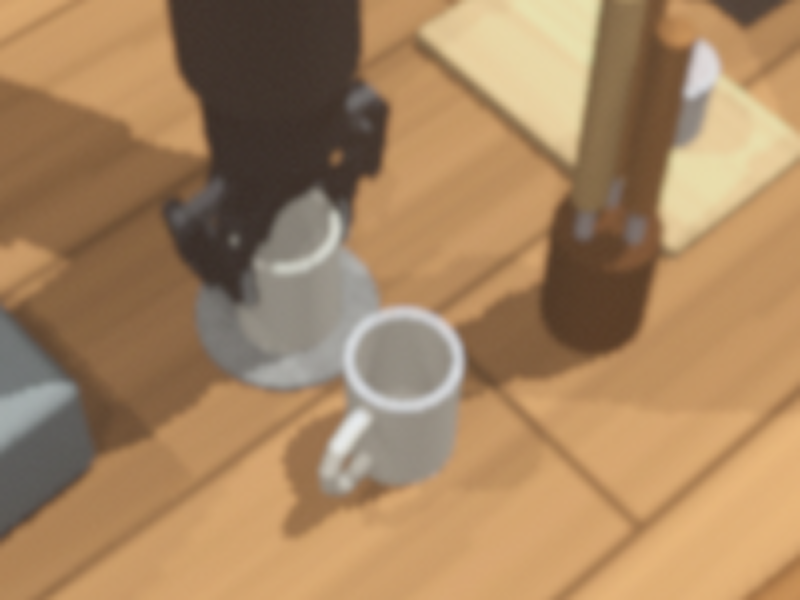

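View pics/s8.png

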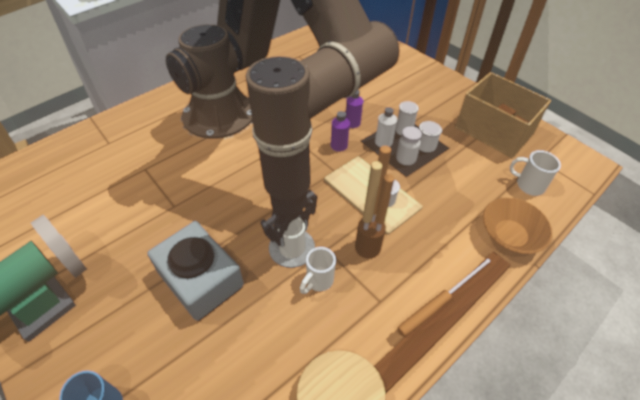

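```bash
python3 -m creep '[{"tx":-2,"ty":0,"tz":-4,"wx":0,"wy":0,"wz":0,"claw":0},{"tx":0,"ty":0,"tz":0,"wx":0,"wy":0,"wz":0,"claw":0}]'
python3 - <<'E'
from h import *
o=monitor.get_obs()
for k in ("joint_pos","joint_torque","torque"): print(k,np.round(o[k],4))
E
```

```text
time_s: 6.12
tool_pos: [0.5545, -0.1358, 0.0503]
tool_rot: [-0.003, 1.0, 0.005, 0.011]
ft_force: [0.5, -0.2, -1.9]
opening: 0.0603
joint_pos [ 0.0977  0.3613 -0.4517 -0.0102 -0.7343 -1.6557]
joint_torque [ 2.05600e-01 -5.28429e+01  2.30396e+01  5.70410e+00  4.55000e-02
 -3.55000e-02]
torque [-0.0067  0.1178 -0.0028]
```

```bash
python3 -m creep '[{"tx":-4,"ty":0,"tz":0,"wx":-0.01,"wy":0.022,"wz":0,"claw":0},{"tx":0,"ty":0,"tz":0,"wx":0,"wy":0,"wz":0,"claw":0}]'
python3 - <<'E'
from h import *
o=monitor.get_obs()
for k in ("joint_pos","joint_torque","torque"): print(k,np.round(o[k],4))
E
```

```text
time_s: 6.28
tool_pos: [0.5503, -0.1358, 0.0504]
tool_rot: [-0.002, 1.0, -0.001, -0.0]
ft_force: [-0.2, 0.4, -3.1]
opening: 0.0599
joint_pos [ 0.1043  0.3654 -0.4494  0.0022 -0.7564 -1.6719]
joint_torque [  0.1376 -52.6767  22.325    5.5374  -0.2681  -0.169 ]
torque [ 0.0428 -0.0028 -0.0191]
```

```bash
python3 -m creep '[{"tx":0,"ty":0,"tz":-3,"wx":0,"wy":0,"wz":0,"claw":0}]'; python3 -m creep '[{"tx":0,"ty":0,"tz":0,"wx":0,"wy":0,"wz":0,"claw":0}]'
```

```text
time_s: 6.37
tool_pos: [0.5508, -0.136, 0.0493]
tool_rot: [-0.003, 1.0, -0.001, 0.0]
ft_force: [-19.1, 9.7, 60.7]
opening: 0.0596
time_s: 6.45
tool_pos: [0.551, -0.1359, 0.05]
tool_rot: [-0.003, 1.0, -0.001, 0.0]
ft_force: [0.7, 0.0, -2.4]
opening: 0.0597
```

It was already touching: force peaks only during the push rows (60 N here), and the tool settles at z=0.050, which means the mug is on the coaster. Releasing.

```bash
python3 -m creep '[{"tx":0,"ty":0,"tz":0,"wx":0,"wy":0,"wz":0,"claw":100},{"tx":0,"ty":0,"tz":0,"wx":0,"wy":0,"wz":0,"claw":100},{"tx":0,"ty":0,"tz":0,"wx":0,"wy":0,"wz":0,"claw":100},{"tx":0,"ty":0,"tz":0,"wx":0,"wy":0,"wz":0,"claw":100},{"tx":0,"ty":0,"tz":0,"wx":0,"wy":0,"wz":0,"claw":100}]'
```

```text
time_s: 6.87
tool_pos: [0.5506, -0.1359, 0.0482]
tool_rot: [-0.003, 1.0, -0.002, -0.001]
ft_force: [0.3, 0.4, -0.4]
opening: 0.0854
```

```bash
python3 -m creep '[{"tx":0,"ty":0,"tz":10,"wx":0,"wy":0,"wz":0,"claw":100},{"tx":0,"ty":0,"tz":20,"wx":0,"wy":0,"wz":0,"claw":100},{"tx":0,"ty":0,"tz":25,"wx":0,"wy":0,"wz":0,"claw":100},{"tx":0,"ty":0,"tz":30,"wx":0,"wy":0,"wz":0,"claw":100},{"tx":0,"ty":0,"tz":30,"wx":0,"wy":0,"wz":0,"claw":100},{"tx":0,"ty":0,"tz":30,"wx":0,"wy":0,"wz":0,"claw":100},{"tx":-10,"ty":20,"tz":15,"wx":0,"wy":0,"wz":0,"claw":100},{"tx":-15,"ty":35,"tz":0,"wx":0,"wy":0,"wz":0,"claw":100},{"tx":-15,"ty":35,"tz":0,"wx":0,"wy":0,"wz":0,"claw":100},{"tx":-15,"ty":35,"tz":0,"wx":0,"wy":0,"wz":0,"claw":100}]'
python3 - <<'E'
from h import *
c=eyes.camera("top");b=np.ascontiguousarray(c["frame"][:,:,::-1]);cv2.imwrite("pics/top9.png",b)
c=eyes.camera("scene");b=np.ascontiguousarray(c["frame"][:,:,::-1]);cv2.imwrite("pics/s9.png",b)
E
```

```text
time_s: 7.7
tool_pos: [0.4928, -0.0131, 0.2195]
tool_rot: [0.001, 1.0, -0.002, -0.002]
ft_force: [1.0, 1.0, 0.4]
opening: 0.0852
```

View pics/top9.png

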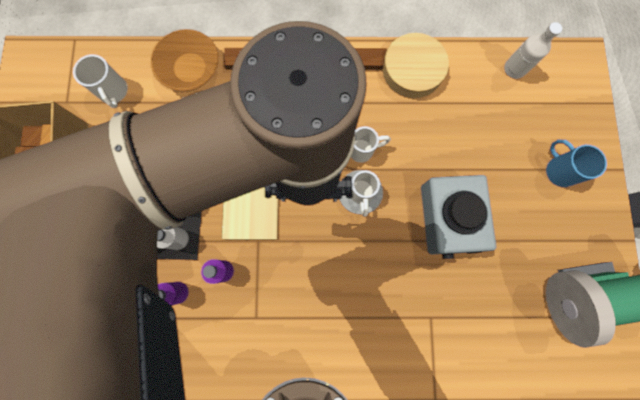

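View pics/s9.png

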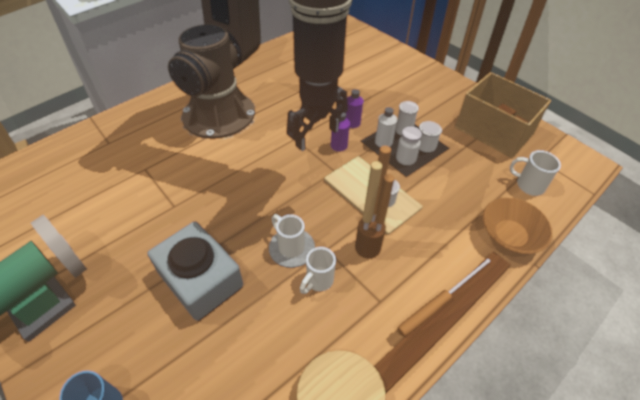

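The mug stands on the coaster at top (366,185) and scene (290,237); mug2 hasn't moved. The pad is empty at top (466,212).

Run:
```python
from h import *
import pickle
T=pickle.load(open("top.pkl","rb"));S=pickle.load(open("scene.pkl","rb"))
a=cv2.imread("pics/top9.png")
v=cv2.resize(a[160:260,330:530],(800,400),interpolation=cv2.INTER_CUBIC);b=cv2.imread("pics/s9.png")
w=cv2.resize(b[205:305,140:340],(800,400),interpolation=cv2.INTER_CUBIC)
def dr(v,c,x0,y0,x,y,z,r,col):
    th=np.linspace(0,6.28,60); p=proj(c,np.c_[x+r*np.cos(th),y+r*np.sin(th),0*th+z])
    cv2.polylines(v,[((p-[x0,y0]+.5)*4).astype(int)],True,col,1)
for v_,c,x0,y0 in((v,T,330,160),(w,S,140,205)):
    dr(v_,c,x0,y0,.549,-.136,.091,.031,(0,0,255)); dr(v_,c,x0,y0,.549,-.136,.006,.055,(255,0,0)); dr(v_,c,x0,y0,.482,-.3455,.122,.036,(0,255,0));dr(v_,c,x0,y0,.482,-.3455,.105,.048,(0,255,255))
cv2.imwrite("pics/crop9.png",cv2.resize(np.vstack([v,w]),(600,600)))
```

```text
(no output)
```

View pics/crop9.png

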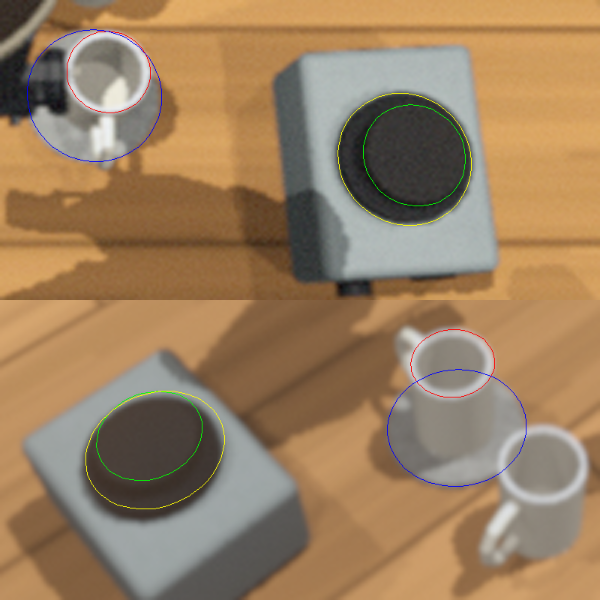

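```bash
python3 -m creep '[{"tx":-4,"ty":20,"tz":0,"wx":0,"wy":0,"wz":0.08,"claw":90},{"tx":-6,"ty":34,"tz":0,"wx":0,"wy":0,"wz":0.08,"claw":90},{"tx":-6,"ty":34,"tz":0,"wx":0,"wy":0,"wz":0.08,"claw":90},{"tx":-6,"ty":34,"tz":0,"wx":0,"wy":0,"wz":0.08,"claw":90},{"tx":-6,"ty":34,"tz":0,"wx":0,"wy":0,"wz":0.08,"claw":90},{"tx":-6,"ty":34,"tz":0,"wx":0,"wy":0,"wz":0.08,"claw":90},{"tx":-6,"ty":34,"tz":0,"wx":0,"wy":0,"wz":0.08,"claw":90},{"tx":-6,"ty":34,"tz":0,"wx":0,"wy":0,"wz":0.08,"claw":90},{"tx":-6,"ty":30,"tz":0,"wx":0,"wy":0,"wz":0.08,"claw":90},{"tx":0,"ty":0,"tz":0,"wx":0,"wy":0,"wz":0,"claw":90}]'
```

```text
time_s: 8.63
tool_pos: [0.4359, 0.2893, 0.2276]
tool_rot: [-0.371, 0.929, -0.001, 0.003]
ft_force: [0.4, -0.6, 0.7]
opening: 0.0771
```

```bash
python3 -m creep '[{"tx":-3,"ty":14,"tz":-15,"wx":0,"wy":0,"wz":0,"claw":90},{"tx":0,"ty":0,"tz":-20,"wx":0,"wy":0,"wz":0,"claw":90},{"tx":0,"ty":0,"tz":-20,"wx":0,"wy":0,"wz":0,"claw":90},{"tx":0,"ty":0,"tz":-5,"wx":0,"wy":0,"wz":0,"claw":90},{"tx":0,"ty":0,"tz":0,"wx":0,"wy":0,"wz":0,"claw":90}]'
python3 - <<'E'
from h import *
c=eyes.camera("scene");b=np.ascontiguousarray(c["frame"][:,:,::-1]);cv2.imwrite("pics/s10.png",b)
v=cv2.resize(b[60:185,320:470],None,fx=4.8,fy=4.8,interpolation=cv2.INTER_CUBIC)
cv2.imwrite("pics/crop10.png",v)
E
```

```text
time_s: 9.05
tool_pos: [0.4335, 0.3061, 0.1691]
tool_rot: [-0.373, 0.928, -0.0, 0.004]
ft_force: [-0.3, -0.1, -0.1]
opening: 0.0767
```

View pics/crop10.png

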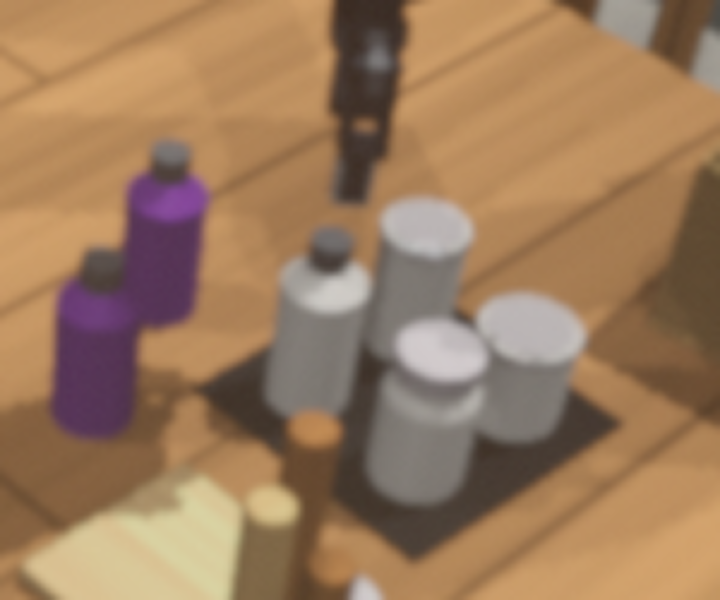

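Run:
```python
from h import *
import pickle
S=pickle.load(open("scene.pkl","rb"))
for s in(1,-1):
  for zz in (.169,.18): print(s,zz,(proj(S,[[.4335+s*.04*.69,.3061-s*.04*.72,zz]])-[320,60])*4.8)
for x,y in((.4325,.303),(.4335,.306)): print((proj(S,[[x,y,.124],[x,y,.004]])-[320,60])*4.8)
print(monitor.get_obs()["tool_pos"])
```

```text
1 0.169 [[347.54220247 213.34549087]]
1 0.18 [[350.43542534 196.99559617]]
-1 0.169 [[343.55563395 128.70654332]]
-1 0.18 [[346.25562433 112.58092819]]
[[329.52549569 235.42091463]
 [302.89091654 390.11601259]]
[[334.32477597 234.1972728 ]
 [307.37174944 388.86229387]]
[0.43360063 0.30609506 0.16957811]
```

```bash
python3 -m creep '[{"tx":-1,"ty":-3,"tz":-5,"wx":0,"wy":0,"wz":0,"claw":90},{"tx":0,"ty":0,"tz":-18,"wx":0,"wy":0,"wz":0,"claw":90},{"tx":0,"ty":0,"tz":-18,"wx":0,"wy":0,"wz":0,"claw":90},{"tx":0,"ty":0,"tz":-16,"wx":0,"wy":0,"wz":0,"claw":90},{"tx":0,"ty":0,"tz":0,"wx":0,"wy":0,"wz":0,"claw":90}]'
```

```text
time_s: 9.52
tool_pos: [0.4357, 0.3034, 0.117]
tool_rot: [-0.372, 0.928, 0.002, 0.009]
ft_force: [-1.3, -0.0, -0.0]
opening: 0.0772
```

```bash
python3 -m creep '[{"tx":-3,"ty":0,"tz":-10,"wx":-0.01,"wy":0.017,"wz":0,"claw":90},{"tx":0,"ty":0,"tz":-15,"wx":0,"wy":0,"wz":0,"claw":90},{"tx":0,"ty":0,"tz":-15,"wx":0,"wy":0,"wz":0,"claw":90},{"tx":0,"ty":0,"tz":0,"wx":0,"wy":0,"wz":0,"claw":90}]'
```

```text
time_s: 9.85
tool_pos: [0.4344, 0.3046, 0.0796]
tool_rot: [-0.371, 0.928, 0.002, 0.001]
ft_force: [-0.0, 0.5, -1.0]
opening: 0.0768
```

```bash
python3 -m creep '[{"tx":-1,"ty":-1,"tz":-12,"wx":0,"wy":0.002,"wz":0,"claw":90},{"tx":0,"ty":0,"tz":-9,"wx":0,"wy":0,"wz":0,"claw":90},{"tx":0,"ty":0,"tz":0,"wx":0,"wy":0,"wz":0,"claw":90}]'
```

```text
time_s: 10.1
tool_pos: [0.4349, 0.3049, 0.0607]
tool_rot: [-0.372, 0.928, 0.003, 0.001]
ft_force: [0.6, -0.6, 0.2]
opening: 0.0771
```

```bash
python3 -m creep '[{"tx":-2,"ty":-2,"tz":-4,"wx":0,"wy":0,"wz":0,"claw":90},{"tx":0,"ty":0,"tz":0,"wx":0,"wy":0,"wz":0,"claw":90},{"tx":0,"ty":0,"tz":0,"wx":0,"wy":0,"wz":0,"claw":0},{"tx":0,"ty":0,"tz":0,"wx":0,"wy":0,"wz":0,"claw":0},{"tx":0,"ty":0,"tz":0,"wx":0,"wy":0,"wz":0,"claw":0},{"tx":0,"ty":0,"tz":0,"wx":0,"wy":0,"wz":0,"claw":0},{"tx":0,"ty":0,"tz":0,"wx":0,"wy":0,"wz":0,"claw":0},{"tx":0,"ty":0,"tz":0,"wx":0,"wy":0,"wz":0,"claw":0}]'
```

```text
time_s: 10.77
tool_pos: [0.4337, 0.3041, 0.0597]
tool_rot: [-0.372, 0.928, 0.004, 0.002]
ft_force: [0.4, -0.4, -2.2]
opening: 0.0503
```

```bash
python3 -m creep '[{"tx":0,"ty":0,"tz":5,"wx":0,"wy":0,"wz":0,"claw":0},{"tx":0,"ty":0,"tz":10,"wx":0,"wy":0,"wz":0,"claw":0},{"tx":0,"ty":0,"tz":15,"wx":0,"wy":0,"wz":0,"claw":0},{"tx":0,"ty":0,"tz":20,"wx":0,"wy":0,"wz":0,"claw":0},{"tx":0,"ty":0,"tz":25,"wx":0,"wy":0,"wz":0,"claw":0},{"tx":0,"ty":0,"tz":25,"wx":0,"wy":0,"wz":0,"claw":0},{"tx":0,"ty":0,"tz":25,"wx":0,"wy":0,"wz":0,"claw":0},{"tx":0,"ty":0,"tz":25,"wx":0,"wy":0,"wz":0,"claw":0},{"tx":0,"ty":0,"tz":10,"wx":0,"wy":0,"wz":0,"claw":0},{"tx":0,"ty":0,"tz":0,"wx":0,"wy":0,"wz":0,"claw":0}]'
python3 - <<'E'
from h import *
c=eyes.camera("scene");b=np.ascontiguousarray(c["frame"][:,:,::-1]);cv2.imwrite("pics/s11.png",b)
v=cv2.resize(b[40:165,320:470],None,fx=4.8,fy=4.8,interpolation=cv2.INTER_CUBIC)
cv2.imwrite("pics/crop11.png",v)
E
```

```text
time_s: 11.6
tool_pos: [0.4313, 0.3003, 0.2324]
tool_rot: [-0.372, 0.928, 0.003, 0.001]
ft_force: [0.5, 0.4, -3.1]
opening: 0.0503
```

View pics/crop11.png

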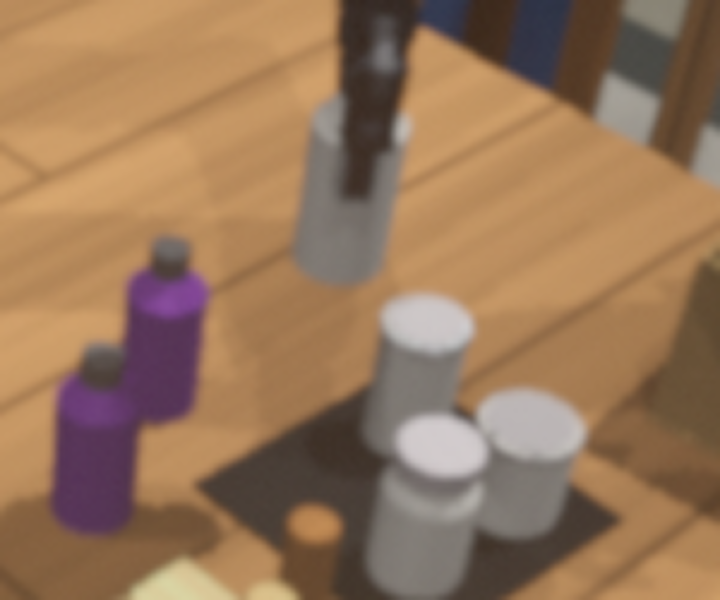

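Tin held upright at crop (350,190), with the other three still on the mat. Carrying it to the mixer.

```bash
python3 -m creep '[{"tx":1,"ty":-12,"tz":0,"wx":0,"wy":0,"wz":0,"claw":0},{"tx":2,"ty":-25,"tz":0,"wx":0,"wy":0,"wz":0,"claw":0},{"tx":3,"ty":-35,"tz":0,"wx":0,"wy":0,"wz":0,"claw":0},{"tx":3,"ty":-35,"tz":0,"wx":0,"wy":0,"wz":0,"claw":0},{"tx":3,"ty":-35,"tz":0,"wx":0,"wy":0,"wz":0,"claw":0},{"tx":3,"ty":-35,"tz":0,"wx":0,"wy":0,"wz":0,"claw":0},{"tx":3,"ty":-35,"tz":0,"wx":0,"wy":0,"wz":0,"claw":0},{"tx":3,"ty":-35,"tz":0,"wx":0,"wy":0,"wz":0,"claw":0},{"tx":3,"ty":-35,"tz":0,"wx":0,"wy":0,"wz":0,"claw":0},{"tx":3,"ty":-35,"tz":0,"wx":0,"wy":0,"wz":0,"claw":0}]'
```

```text
time_s: 12.48
tool_pos: [0.4485, -0.0312, 0.2209]
tool_rot: [-0.376, 0.927, 0.002, -0.008]
ft_force: [1.1, 0.1, -3.0]
opening: 0.0503
```

```bash
python3 -m creep '[{"tx":4,"ty":-35,"tz":2,"wx":0,"wy":-0.005,"wz":0,"claw":0},{"tx":4,"ty":-35,"tz":2,"wx":0,"wy":0,"wz":0,"claw":0},{"tx":4,"ty":-35,"tz":2,"wx":0,"wy":0,"wz":0,"claw":0},{"tx":4,"ty":-35,"tz":2,"wx":0,"wy":0,"wz":0,"claw":0},{"tx":4,"ty":-35,"tz":0,"wx":0,"wy":0,"wz":0,"claw":0},{"tx":4,"ty":-35,"tz":0,"wx":0,"wy":0,"wz":0,"claw":0},{"tx":4,"ty":-35,"tz":0,"wx":0,"wy":0,"wz":0,"claw":0},{"tx":4,"ty":-30,"tz":0,"wx":0,"wy":0,"wz":0,"claw":0},{"tx":2,"ty":-15,"tz":0,"wx":0,"wy":0,"wz":0,"claw":0},{"tx":0,"ty":0,"tz":0,"wx":0,"wy":0,"wz":0,"claw":0}]'
python3 -m creep '[{"tx":0,"ty":0,"tz":0,"wx":0,"wy":0,"wz":0,"claw":0}]'
```

```text
time_s: 13.32
tool_pos: [0.4674, -0.3441, 0.2155]
tool_rot: [-0.372, 0.928, 0.008, -0.015]
ft_force: [-0.4, -0.2, -2.1]
opening: 0.0502
time_s: 13.4
tool_pos: [0.4659, -0.3449, 0.2136]
tool_rot: [-0.371, 0.928, 0.009, -0.016]
ft_force: [-0.5, 0.3, -2.6]
opening: 0.05
```

```bash
python3 -m creep '[{"tx":8,"ty":0,"tz":0,"wx":-0.005,"wy":-0.036,"wz":0,"claw":0},{"tx":8,"ty":0,"tz":0,"wx":0,"wy":0,"wz":0,"claw":0},{"tx":0,"ty":0,"tz":-10,"wx":0,"wy":0,"wz":0,"claw":0},{"tx":0,"ty":0,"tz":0,"wx":0,"wy":0,"wz":0,"claw":0}]'
python3 - <<'E'
from h import *
c=eyes.camera("scene");b=np.ascontiguousarray(c["frame"][:,:,::-1]);cv2.imwrite("pics/s12.png",b)
x0,y0,s=110,150,5
v=cv2.resize(b[y0:y0+120,x0:x0+150],None,fx=s,fy=s,interpolation=cv2.INTER_CUBIC)
o=monitor.get_obs();print(o["tool_pos"])
t=o["tool_pos"];th=np.linspace(0,6.28,60)
for z,x,y,r,col in((t[2]-.0557,t[0],t[1],.026,(0,0,255)),(.122,.482,-.3455,.036,(0,255,0)),(.122,.482,-.3455,.003,(0,255,0))):
    p=proj(c,np.c_[x+r*np.cos(th),y+r*np.sin(th),0*th+z]);cv2.polylines(v,[((p-[x0,y0]+.5)*s).astype(int)],True,col,1)
cv2.imwrite("pics/crop12.png",v)
E
```

```text
time_s: 13.73
tool_pos: [0.4795, -0.3427, 0.1994]
tool_rot: [-0.371, 0.929, 0.003, -0.003]
ft_force: [-0.3, 0.2, -4.4]
opening: 0.0505
[ 0.48006477 -0.34308628  0.20056081]
```

View pics/crop12.png

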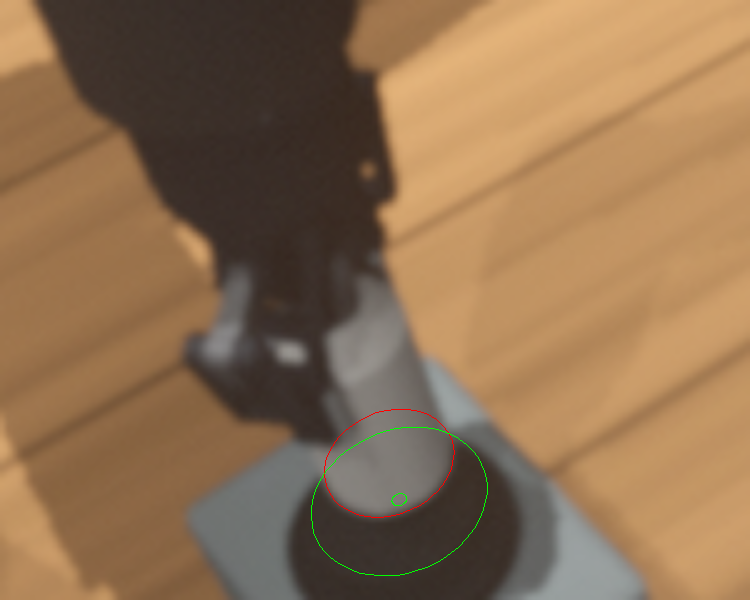

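```bash
python3 -m creep '[{"tx":2,"ty":-1,"tz":-8,"wx":0,"wy":-0.004,"wz":0,"claw":0},{"tx":0,"ty":0,"tz":-8,"wx":0,"wy":0,"wz":0,"claw":0},{"tx":0,"ty":0,"tz":-3,"wx":0,"wy":0,"wz":0,"claw":0},{"tx":0,"ty":0,"tz":0,"wx":0,"wy":0,"wz":0,"claw":0}]'
```

```text
time_s: 14.12
tool_pos: [0.4824, -0.3427, 0.1795]
tool_rot: [-0.373, 0.928, 0.002, -0.001]
ft_force: [-1.2, -0.7, -2.1]
opening: 0.0508
```

```bash
python3 -m creep '[{"tx":0,"ty":0,"tz":-3,"wx":0,"wy":0,"wz":0,"claw":0},{"tx":0,"ty":0,"tz":-3,"wx":0,"wy":0,"wz":0,"claw":0},{"tx":0,"ty":0,"tz":-3,"wx":0,"wy":0,"wz":0,"claw":0}]'
```

```text
time_s: 14.37
tool_pos: [0.4824, -0.343, 0.1716]
tool_rot: [-0.373, 0.928, 0.001, -0.001]
ft_force: [-2.7, 2.8, 6.4]
opening: 0.0501
```

```bash
python3 -m creep '[{"tx":0,"ty":0,"tz":-3,"wx":0,"wy":0,"wz":0,"claw":0},{"tx":0,"ty":0,"tz":-2,"wx":0,"wy":0,"wz":0,"claw":0}]'
```

```text
time_s: 14.53
tool_pos: [0.4824, -0.3431, 0.1681]
tool_rot: [-0.373, 0.928, 0.0, -0.001]
ft_force: [-3.1, 3.5, 8.0]
opening: 0.0505
```

```bash
python3 -m creep '[{"tx":0,"ty":0,"tz":-2,"wx":0,"wy":0,"wz":0,"claw":0}]'
```

```text
time_s: 14.62
tool_pos: [0.4823, -0.343, 0.1671]
tool_rot: [-0.373, 0.928, 0.0, -0.001]
ft_force: [-3.3, 3.8, 8.8]
opening: 0.0504
```

```bash
python3 -m creep '[{"tx":0,"ty":0,"tz":-2,"wx":0,"wy":0,"wz":0,"claw":0}]'
```

```text
time_s: 14.7
tool_pos: [0.4823, -0.3431, 0.1663]
tool_rot: [-0.373, 0.928, -0.0, -0.0]
ft_force: [-3.6, 4.0, 8.9]
opening: 0.0508
```

```bash
python3 -m creep '[{"tx":0,"ty":0,"tz":-1.5,"wx":0,"wy":0,"wz":0,"claw":0}]'
```

```text
time_s: 14.78
tool_pos: [0.4823, -0.343, 0.1659]
tool_rot: [-0.373, 0.928, -0.0, -0.0]
ft_force: [-3.7, 3.9, 8.7]
opening: 0.0504
```

```bash
python3 -m creep '[{"tx":0,"ty":0,"tz":-2,"wx":0,"wy":0,"wz":0,"claw":0},{"tx":0,"ty":0,"tz":-2,"wx":0,"wy":0,"wz":0,"claw":0}]'
```

```text
time_s: 14.95
tool_pos: [0.4822, -0.3431, 0.1651]
tool_rot: [-0.374, 0.928, -0.001, 0.0]
ft_force: [-4.4, 6.6, 18.0]
opening: 0.0502
```

At the hard stop (18 N net). Keeping light pressure on and watching the force.

```bash
python3 -m creep '[{"tx":0,"ty":0,"tz":-1.5,"wx":0,"wy":0,"wz":0,"claw":0},{"tx":0,"ty":0,"tz":-1.5,"wx":0,"wy":0,"wz":0,"claw":0},{"tx":0,"ty":0,"tz":-1.5,"wx":0,"wy":0,"wz":0,"claw":0}]'
```

```text
time_s: 15.2
tool_pos: [0.4821, -0.343, 0.1652]
tool_rot: [-0.374, 0.927, -0.002, 0.001]
ft_force: [-3.4, 3.4, 8.3]
opening: 0.0505
```

```bash
python3 -m creep '[{"tx":0,"ty":0,"tz":-2.5,"wx":0,"wy":0,"wz":0,"claw":0},{"tx":0,"ty":0,"tz":-2.5,"wx":0,"wy":0,"wz":0,"claw":0}]'
```

```text
time_s: 15.37
tool_pos: [0.4821, -0.343, 0.1651]
tool_rot: [-0.374, 0.927, -0.004, 0.002]
ft_force: [-6.1, 8.5, 19.2]
opening: 0.0501
```

```bash
python3 -m creep '[{"tx":0,"ty":0,"tz":-2.5,"wx":0,"wy":-0.001,"wz":0,"claw":0},{"tx":0,"ty":0,"tz":-2.5,"wx":0,"wy":0,"wz":0,"claw":0},{"tx":0,"ty":0,"tz":-2.5,"wx":0,"wy":0,"wz":0,"claw":0},{"tx":0,"ty":0,"tz":-2.5,"wx":0,"wy":0,"wz":0,"claw":0},{"tx":0,"ty":0,"tz":-2.5,"wx":0,"wy":0,"wz":0,"claw":0},{"tx":0,"ty":0,"tz":-2.5,"wx":0,"wy":0,"wz":0,"claw":0}]'
```

```text
time_s: 15.87
tool_pos: [0.4818, -0.3427, 0.1651]
tool_rot: [-0.375, 0.927, -0.007, 0.005]
ft_force: [-5.4, 6.5, 18.0]
opening: 0.0502
```

```bash
python3 -m creep '[{"tx":0,"ty":0,"tz":-2.5,"wx":0.002,"wy":0.003,"wz":0,"claw":0},{"tx":0,"ty":0,"tz":-2.5,"wx":0.002,"wy":0.003,"wz":0,"claw":0},{"tx":0,"ty":0,"tz":-2.5,"wx":0.002,"wy":0.003,"wz":0,"claw":0},{"tx":0,"ty":0,"tz":-2.5,"wx":0.002,"wy":0.003,"wz":0,"claw":0},{"tx":0,"ty":0,"tz":-2.5,"wx":0.002,"wy":0.003,"wz":0,"claw":0},{"tx":0,"ty":0,"tz":-2.5,"wx":0.002,"wy":0.003,"wz":0,"claw":0}]'
```

```text
time_s: 16.37
tool_pos: [0.4823, -0.3431, 0.1651]
tool_rot: [-0.377, 0.926, -0.003, 0.002]
ft_force: [-5.9, 6.0, 15.6]
opening: 0.0507
```

```bash
python3 -m creep '[{"tx":0,"ty":0,"tz":-2.5,"wx":0.001,"wy":0.002,"wz":0,"claw":0},{"tx":0,"ty":0,"tz":-2.5,"wx":0.001,"wy":0.002,"wz":0,"claw":0},{"tx":0,"ty":0,"tz":-2.5,"wx":0.001,"wy":0.002,"wz":0,"claw":0},{"tx":0,"ty":0,"tz":-2.5,"wx":0.001,"wy":0.002,"wz":0,"claw":0},{"tx":0,"ty":0,"tz":-2.5,"wx":0.001,"wy":0.002,"wz":0,"claw":0},{"tx":0,"ty":0,"tz":-2.5,"wx":0.001,"wy":0.002,"wz":0,"claw":0},{"tx":0,"ty":0,"tz":-2.5,"wx":0.001,"wy":0.002,"wz":0,"claw":0},{"tx":0,"ty":0,"tz":-2.5,"wx":0.001,"wy":0.002,"wz":0,"claw":0}]'
python3 - <<'E'
from h import *
c=eyes.camera("scene");b=np.ascontiguousarray(c["frame"][:,:,::-1]);cv2.imwrite("pics/s13.png",b)
x0,y0,s=110,150,5
v=cv2.resize(b[y0:y0+120,x0:x0+150],None,fx=s,fy=s,interpolation=cv2.INTER_CUBIC)
th=np.linspace(0,6.28,60)
for z,x,y,r,col in((.110,.482,-.3455,.026,(0,0,255)),(.110,.482,-.3455,.036,(0,255,0)),(.105,.482,-.3455,.048,(255,255,0))):
    p=proj(c,np.c_[x+r*np.cos(th),y+r*np.sin(th),0*th+z]);cv2.polylines(v,[((p-[x0,y0]+.5)*s).astype(int)],True,col,1)
cv2.imwrite("pics/crop13.png",v)
E
```

```text
time_s: 17.03
tool_pos: [0.4827, -0.3436, 0.1651]
tool_rot: [-0.378, 0.926, -0.001, -0.0]
ft_force: [-5.5, 6.2, 16.3]
opening: 0.0505
```

View pics/crop13.png

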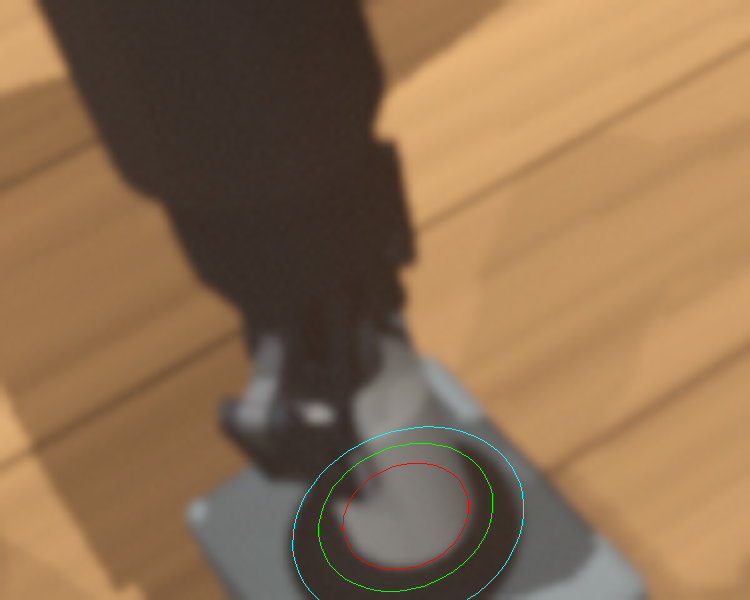

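The tin stands on the pad's middle, base at crop (403,515), and agrees with the outline drawn for the fully pressed height. I'll hold 1.6 s more a little harder for margin.

```bash
python3 -m creep '[{"tx":0,"ty":0,"tz":-3,"wx":0.001,"wy":0.002,"wz":0,"claw":0},{"tx":0,"ty":0,"tz":-3,"wx":0.001,"wy":0.002,"wz":0,"claw":0},{"tx":0,"ty":0,"tz":-3,"wx":0.001,"wy":0.002,"wz":0,"claw":0},{"tx":0,"ty":0,"tz":-3,"wx":0.001,"wy":0.002,"wz":0,"claw":0},{"tx":0,"ty":0,"tz":-3,"wx":0.001,"wy":0.002,"wz":0,"claw":0},{"tx":0,"ty":0,"tz":-3,"wx":0.001,"wy":0.002,"wz":0,"claw":0},{"tx":0,"ty":0,"tz":-3,"wx":0.001,"wy":0.002,"wz":0,"claw":0},{"tx":0,"ty":0,"tz":-3,"wx":0.001,"wy":0.002,"wz":0,"claw":0},{"tx":0,"ty":0,"tz":-3,"wx":0.001,"wy":0.002,"wz":0,"claw":0},{"tx":0,"ty":0,"tz":-3,"wx":0.001,"wy":0.002,"wz":0,"claw":0}]'
```

```text
time_s: 17.92
tool_pos: [0.4832, -0.3442, 0.1651]
tool_rot: [-0.381, 0.925, -0.001, -0.002]
ft_force: [-6.5, 7.1, 19.8]
opening: 0.05
```

```bash
python3 -m creep '[{"tx":0,"ty":0,"tz":-3,"wx":0.001,"wy":0.002,"wz":0,"claw":0},{"tx":0,"ty":0,"tz":-3,"wx":0.001,"wy":0.002,"wz":0,"claw":0},{"tx":0,"ty":0,"tz":-3,"wx":0.001,"wy":0.002,"wz":0,"claw":0},{"tx":0,"ty":0,"tz":-3,"wx":0.001,"wy":0.002,"wz":0,"claw":0},{"tx":0,"ty":0,"tz":-3,"wx":0.001,"wy":0.002,"wz":0,"claw":0},{"tx":0,"ty":0,"tz":-3,"wx":0.001,"wy":0.002,"wz":0,"claw":0},{"tx":0,"ty":0,"tz":-3,"wx":0.001,"wy":0.002,"wz":0,"claw":0},{"tx":0,"ty":0,"tz":-3,"wx":0.001,"wy":0.002,"wz":0,"claw":0},{"tx":0,"ty":0,"tz":-3,"wx":0.001,"wy":0.002,"wz":0,"claw":0},{"tx":0,"ty":0,"tz":-3,"wx":0.001,"wy":0.002,"wz":0,"claw":0}]'
```

```text
time_s: 18.75
tool_pos: [0.484, -0.3452, 0.1651]
tool_rot: [-0.384, 0.923, -0.002, -0.004]
ft_force: [-5.8, 7.6, 19.8]
opening: 0.0504
```

```bash
python3 -m creep '[{"tx":0,"ty":0,"tz":6,"wx":0,"wy":0,"wz":0,"claw":0},{"tx":0,"ty":0,"tz":12,"wx":0,"wy":0,"wz":0,"claw":0},{"tx":0,"ty":0,"tz":18,"wx":0,"wy":0,"wz":0,"claw":0},{"tx":0,"ty":0,"tz":20,"wx":0,"wy":0,"wz":0,"claw":0},{"tx":0,"ty":0,"tz":20,"wx":0,"wy":0,"wz":0,"claw":0},{"tx":0,"ty":15,"tz":8,"wx":0,"wy":0,"wz":0,"claw":0},{"tx":0,"ty":30,"tz":0,"wx":0,"wy":0,"wz":0,"claw":0},{"tx":0,"ty":35,"tz":0,"wx":0,"wy":0,"wz":0,"claw":0},{"tx":0,"ty":35,"tz":0,"wx":0,"wy":0,"wz":0,"claw":0},{"tx":0,"ty":35,"tz":0,"wx":0,"wy":0,"wz":0,"claw":0}]'
```

```text
time_s: 19.58
tool_pos: [0.4846, -0.196, 0.2544]
tool_rot: [-0.38, 0.925, -0.004, -0.001]
ft_force: [0.8, 0.4, -2.4]
opening: 0.0501
```

```bash
python3 -m creep '[{"tx":0,"ty":36,"tz":0,"wx":0,"wy":0,"wz":0,"claw":0},{"tx":0,"ty":36,"tz":0,"wx":0,"wy":0,"wz":0,"claw":0},{"tx":0,"ty":36,"tz":0,"wx":0,"wy":0,"wz":0,"claw":0},{"tx":0,"ty":36,"tz":0,"wx":0,"wy":0,"wz":0,"claw":0},{"tx":0,"ty":36,"tz":0,"wx":0,"wy":0,"wz":0,"claw":0},{"tx":0,"ty":36,"tz":0,"wx":0,"wy":0,"wz":0,"claw":0},{"tx":0,"ty":36,"tz":0,"wx":0,"wy":0,"wz":0,"claw":0},{"tx":0,"ty":36,"tz":0,"wx":0,"wy":0,"wz":0,"claw":0},{"tx":0,"ty":20,"tz":0,"wx":0,"wy":0,"wz":0,"claw":0},{"tx":0,"ty":0,"tz":0,"wx":0,"wy":0,"wz":0,"claw":0}]'
python3 - <<'E'
from h import *
c=eyes.camera("scene");b=np.ascontiguousarray(c["frame"][:,:,::-1]);cv2.imwrite("pics/s14.png",b)
E
```

```text
time_s: 20.42
tool_pos: [0.4814, 0.1321, 0.2549]
tool_rot: [-0.38, 0.925, -0.002, 0.004]
ft_force: [1.2, -0.7, -3.1]
opening: 0.0503
```

View pics/s14.png

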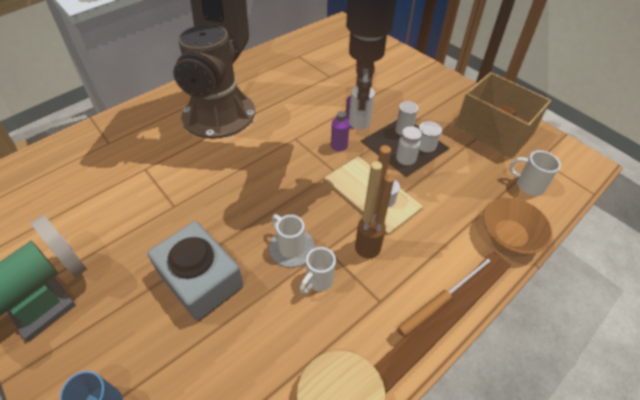

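The pad is back up and empty at (190,257), and the tin is held upright at (361,108). Next: x +9 mm and down towards z=0.068.

```bash
python3 -m creep '[{"tx":5,"ty":0,"tz":-15,"wx":0,"wy":0.006,"wz":0,"claw":0},{"tx":4,"ty":0,"tz":-25,"wx":0,"wy":0,"wz":0,"claw":0},{"tx":0,"ty":0,"tz":-28,"wx":0,"wy":0,"wz":0,"claw":0},{"tx":0,"ty":0,"tz":-28,"wx":0,"wy":0,"wz":0,"claw":0},{"tx":0,"ty":0,"tz":-28,"wx":0,"wy":0,"wz":0,"claw":0},{"tx":0,"ty":0,"tz":-18,"wx":0,"wy":0,"wz":0,"claw":0},{"tx":0,"ty":0,"tz":-8,"wx":0,"wy":0,"wz":0,"claw":0},{"tx":0,"ty":0,"tz":0,"wx":0,"wy":0,"wz":0,"claw":0},{"tx":0,"ty":0,"tz":0,"wx":0,"wy":0,"wz":0,"claw":0}]'
python3 - <<'E'
from h import *
c=eyes.camera("scene");b=np.ascontiguousarray(c["frame"][:,:,::-1])
cv2.imwrite("pics/crop15.png",cv2.resize(b[110:260,290:490],(800,600),interpolation=cv2.INTER_CUBIC))
E
```

```text
time_s: 21.22
tool_pos: [0.4913, 0.1261, 0.1014]
tool_rot: [-0.379, 0.925, -0.001, 0.004]
ft_force: [0.2, -0.5, -3.0]
opening: 0.0502
```

View pics/crop15.png

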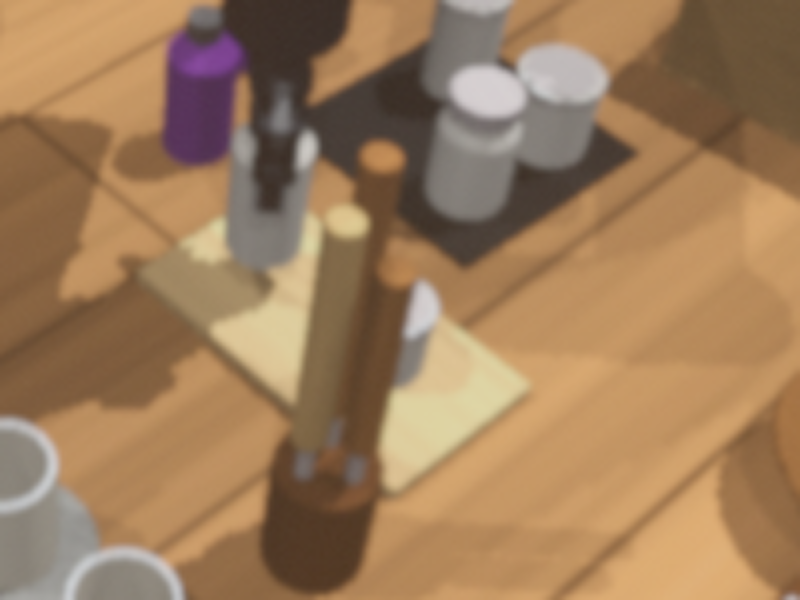

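```bash
python3 -m creep '[{"tx":0,"ty":4,"tz":-10,"wx":0,"wy":0.008,"wz":0,"claw":0},{"tx":0,"ty":0,"tz":-10,"wx":0,"wy":0,"wz":0,"claw":0},{"tx":0,"ty":0,"tz":-7,"wx":0,"wy":0,"wz":0,"claw":0},{"tx":0,"ty":0,"tz":0,"wx":0,"wy":0,"wz":0,"claw":0}]'
```

```text
time_s: 21.6
tool_pos: [0.4943, 0.1322, 0.0764]
tool_rot: [-0.379, 0.925, 0.002, 0.005]
ft_force: [-0.5, -0.1, -2.9]
opening: 0.0503
```

```bash
python3 -m creep '[{"tx":0,"ty":0,"tz":-2,"wx":0,"wy":0.002,"wz":0,"claw":0}]'
```

```text
time_s: 21.68
tool_pos: [0.4945, 0.1324, 0.0744]
tool_rot: [-0.379, 0.925, 0.002, 0.004]
ft_force: [-0.0, -0.3, -3.2]
opening: 0.0502
```

```bash
python3 -m creep '[{"tx":-2,"ty":0,"tz":-2,"wx":-0.006,"wy":0.006,"wz":0,"claw":0},{"tx":0,"ty":0,"tz":-2,"wx":0,"wy":0,"wz":0,"claw":0}]'
```

```text
time_s: 21.85
tool_pos: [0.4925, 0.1325, 0.0702]
tool_rot: [-0.38, 0.925, 0.0, -0.0]
ft_force: [-0.5, -0.2, -2.6]
opening: 0.0502
```

```bash
python3 -m creep '[{"tx":0,"ty":0,"tz":-1.5,"wx":0,"wy":0,"wz":0,"claw":0}]'
```

```text
time_s: 21.93
tool_pos: [0.4925, 0.1326, 0.0685]
tool_rot: [-0.38, 0.925, 0.0, -0.0]
ft_force: [0.3, 0.4, -2.3]
opening: 0.0507
```

```bash
python3 -m creep '[{"tx":0,"ty":0,"tz":-1.5,"wx":0,"wy":0,"wz":0,"claw":0}]'
```

```text
time_s: 22.02
tool_pos: [0.4926, 0.1327, 0.0672]
tool_rot: [-0.38, 0.925, 0.0, -0.0]
ft_force: [-9.2, -1.2, 26.6]
opening: 0.0506
```

Contact at z=0.067, as expected. Letting go.

```bash
python3 -m creep '[{"tx":0,"ty":0,"tz":0,"wx":0,"wy":0,"wz":0,"claw":0},{"tx":0,"ty":0,"tz":0,"wx":0,"wy":0,"wz":0,"claw":95},{"tx":0,"ty":0,"tz":0,"wx":0,"wy":0,"wz":0,"claw":95},{"tx":0,"ty":0,"tz":0,"wx":0,"wy":0,"wz":0,"claw":95},{"tx":0,"ty":0,"tz":0,"wx":0,"wy":0,"wz":0,"claw":95},{"tx":0,"ty":0,"tz":0,"wx":0,"wy":0,"wz":0,"claw":95}]'
```

```text
time_s: 22.52
tool_pos: [0.4941, 0.1335, 0.0686]
tool_rot: [-0.38, 0.925, 0.0, 0.002]
ft_force: [0.3, 0.5, -0.5]
opening: 0.081
```

```bash
python3 -m creep '[{"tx":0,"ty":0,"tz":8,"wx":0,"wy":0,"wz":0,"claw":95},{"tx":0,"ty":0,"tz":15,"wx":0,"wy":0,"wz":0,"claw":95},{"tx":0,"ty":0,"tz":20,"wx":0,"wy":0,"wz":0,"claw":95},{"tx":0,"ty":0,"tz":25,"wx":0,"wy":0,"wz":0,"claw":95},{"tx":0,"ty":0,"tz":30,"wx":0,"wy":0,"wz":0,"claw":95},{"tx":0,"ty":0,"tz":30,"wx":0,"wy":0,"wz":0,"claw":95},{"tx":0,"ty":0,"tz":30,"wx":0,"wy":0,"wz":0,"claw":95},{"tx":0,"ty":-35,"tz":0,"wx":0,"wy":0,"wz":0,"claw":95},{"tx":0,"ty":-35,"tz":0,"wx":0,"wy":0,"wz":0,"claw":95},{"tx":0,"ty":-35,"tz":0,"wx":0,"wy":0,"wz":0,"claw":95}]'
python3 -m creep '[{"tx":0,"ty":-40,"tz":0,"wx":0,"wy":0,"wz":0,"claw":95},{"tx":0,"ty":-40,"tz":0,"wx":0,"wy":0,"wz":0,"claw":95},{"tx":0,"ty":-40,"tz":0,"wx":0,"wy":0,"wz":0,"claw":95},{"tx":-20,"ty":-30,"tz":0,"wx":0,"wy":0,"wz":0,"claw":95},{"tx":-20,"ty":-30,"tz":0,"wx":0,"wy":0,"wz":0,"claw":95},{"tx":-20,"ty":-30,"tz":0,"wx":0,"wy":0,"wz":0,"claw":95},{"tx":0,"ty":0,"tz":0,"wx":0,"wy":0,"wz":0,"claw":95}]'
python3 - <<'E'
from h import *
for n in("top","scene"):
    c=eyes.camera(n);b=np.ascontiguousarray(c["frame"][:,:,::-1]);th=np.linspace(0,6.28,60)
    L=[(.4925,.1325,.132,.013),(.4925,.1325,.012,.026),(.549,-.136,.091,.031),(.591,.136,.067,.028),(.482,-.3455,.122,.036)]
    for x,y,z,r in L:
        p=proj(c,np.c_[x+r*np.cos(th),y+r*np.sin(th),0*th+z]);cv2.polylines(b,[((p+.5)*16).astype(int)],True,(0,0,255),1,cv2.LINE_AA,4)
    cv2.imwrite(f"pics/{n}16.png",b)
E
```

```text
time_s: 23.35
tool_pos: [0.4934, 0.0286, 0.2407]
tool_rot: [-0.384, 0.923, -0.001, 0.003]
ft_force: [1.5, -0.6, -1.1]
opening: 0.081
time_s: 23.93
tool_pos: [0.429, -0.1945, 0.2473]
tool_rot: [-0.384, 0.923, -0.003, 0.007]
ft_force: [-0.2, 0.2, 0.1]
opening: 0.0811
```

View pics/top16.png

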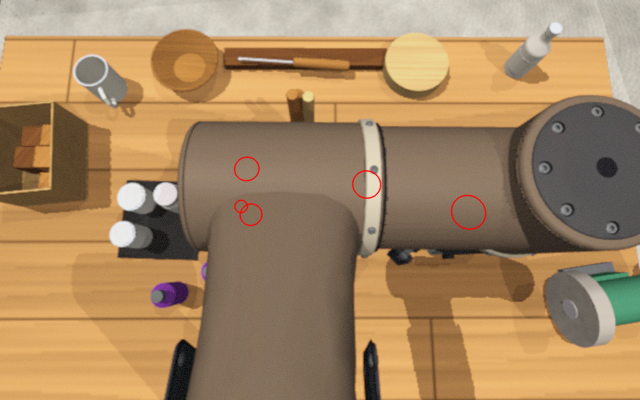

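View pics/scene16.png

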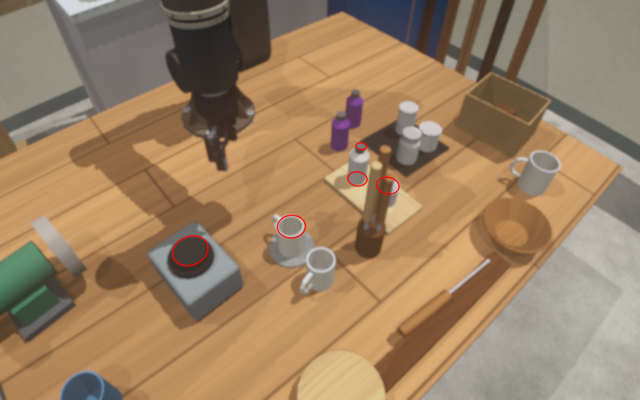

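Scene view: the tin stands upright on the board at (359,165), in line with my outline. The mug is on the coaster at (290,237), the pad is up and empty, and the bystanders look unmoved. The arm is clear of everything.

Run:
```python
from h import *
o=monitor.get_obs();print(o["time_s"],np.abs(o["qd"]).max(),ticket.job_done())
```

```text
the job is handed in; nothing more can be done
24.0333 0.04332521626305455 None
```

I moved the mug to the coaster, pressed the pad with the bare-metal tin, stood the tin on the board, and handed the job in at 24 s of the 72 s allowed. No verdict was reported.

- **Mug:** It stands upright on the coaster, about 2 mm from its centre when I checked right after letting go; the last picture shows it still there.
- **Pad press:** I held the tin upright within about 3 mm of the pad's middle for roughly 3.5 s. The tool stayed at one height and the wrist force read about 16–20 N, so the pad was at its hard stop. About 0.4 s before this hold, the force read only about 8 N once.
- **Tin:** It stands upright on the free end of the board at about (0.493, 0.132), roughly 60 mm from the board's centre and clear of the pot.
- **Last checks:** The final scene picture shows the pad up and empty, the bystanders apparently where they stood, and the gripper clear.
    - The arm blocked the final top view, so these end positions come from the scene camera only.
    - The mug was pushed onto the coaster with a brief 60 N peak, because the readings between moves did not show it was already touching.

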